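# Free the keyholed bracket and weigh it

## Task

The aluminium angle bracket is hooked by its keyhole slot on the headed stud of the parts board, and the cell can and the transformer stand in its way. First stand both upright in the shallow steel side tray; then slide the bracket flat along its slot until the wide end of the keyhole is round the stud head, lift it off and lay it flat in the middle of the scale's pan, upright flange up. Last, stand the can and the transformer back upright on the board, each on the marked spot where it stood at the start, and leave the bin, the screwdriver and the jar alone.

Things in the scene. Friction and masses are not known exactly. Their poses are not given: they have to be found in the camera images.
- board: Fixed grey board 230 (x) x 170 (y) x 12 mm; origin: underside centre. Black 56 mm outlined squares (no rim) centred at x -34, y +35 and -35, mark the two standing spots. Steel stud at x +20, y 0: 8 mm neck, 20 mm round head 8 to 13 mm above the top face. The bracket lies on the +x side of the spots; it comes free by sliding along the board's -x, over the spots, to bracket origin at x +12, y 0.
- bracket: Loose aluminium angle, 180 g: plate 90 (x) x 110 (y) x 5 mm, flat on the board, axes parallel to it; origin: underside centre. Grip its upright flange: x 37 to 45, y -40 to 40, top at z 55. Keyhole: wide end 28 mm across at x +8, y 0; 12 mm slot from there to x -30. At the start the stud neck is in the slot at x -23 to -26, its head over the plate; slide 31 to 34 mm, then lift straight up.
- can: Loose upright grey cylindrical cell can with steel rims, 34 mm diameter, 58 mm tall plus a flat terminal button of 3 mm; about 140 g. Origin at the centre of its underside, z up.
- transformer: Loose upright black block transformer with a steel band, 36 (x) x 42 (y) x 40 mm tall with tiny brass pins on top; about 180 g. Origin at the centre of its underside, z up.
- tray: Fixed shallow sheet-steel tray, the side area: outside 220 (x) x 150 (y) x 15 mm, walls 4 mm, inner floor 4 mm above the bench. Origin at the centre of its underside. It may be on the left or on the right of the board.
- scale: Fixed white bench scale, 170 x 170 mm, with a flat square steel pan 146 x 146 mm on top, whose upper face is 45 mm above the bench and does not sink. Origin at the centre of the underside, below the pan's centre. On the other side of the board from the tray.
- bin: Bystander: yellow open bin of parts, 120 x 100 x 60 mm, beyond the board; origin at the centre of its underside. Leave alone.
- screwdriver: Bystander: screwdriver with a green handle lying beyond the board; origin below its middle. Leave alone.
- jar: Bystander: glass jar with a steel cap, 60 mm diameter, 75 mm tall, between robot and board; origin at the centre of its underside. Leave alone.
Not all that is in view belongs to the job. Several things have the shape of the scale; the one meant has the colours described above. Of the things that look like the bracket, the larger one is meant.

How it is judged:
By the outcome, as a careful person would: the job done as asked, in the order asked, and still so for the second after the job is handed in, with the robot touching nothing.
It also fails if it takes over 131 s, if anything falls off the work surface, if the arm or the gripper's body presses on something with over 40 N, if the wrist force passes 120 N, or if a joint passes its speed limit or range.

## Robot

A 6-joint arm with a two-finger parallel gripper is mounted at the origin on the work surface. World frame = base frame: x ahead of the robot, y to its left, z up, the work surface at z = 0. Lengths are in m, angles in rad, forces in N, time in s.
With the tool pointing down it reaches from about 0.325 to 0.9 m from the base axis. Payload 6.1 kg.
Tool frame: the origin (TCP) lies midway between the tips of the shut fingers; the grasp point (between the pads) lies 19 mm behind it; z points along the fingers, x is the direction in which the jaws open and shut, and the axes are right-handed (so a half turn about z gives the same grasp; the last joint's range is limited). The gripper opens to 85 mm and grips with 20 to 120 N. Pads are 22 mm wide; open, the fingers measure 114 mm over their backs; the gripper's body (76 mm by 85 mm) begins 54 mm behind the grasp point. The pads swing forward as they close: fully open they stand 13 mm farther back than shut.
Start: joints at [-1.321, 0.22, 1.526, -0, 1.395, -0.126], TCP at [0.229, -0.581, 0.231] pointing down, gripper open.
Joint ranges: [-2.98, 2.98], [-0.91, 2.08], [0.09, 2.57], [-1.24, 4.39], [0.2, 2.65], [-2.68, 2.68]. Speed limits (rad/s): [2.57, 2.57, 3.01, 3.14, 3.14, 3.14].

## Interface

Orientations are given as a unit quaternion [x, y, z, w].
In Python, from cell import bot gives the robot as it stands.
- The arm moves only by the tool drive_tool, never from a script. Its argument "motion" is a list of rows, each an object with "fingers": the opening, from -1 (shut) to 1 (fully open), so that 0 is half open; "travel": the shift along the tool's x, y, z in mm, a list of three; "turn": the turn about the tool's z in degrees. A call has 1 to 12 rows; each row shifts and turns the pose as measured when the row begins, along the tool's axes as they then stand; what a row does not reach is not made up. A row lasts 1/8 s, in which the tool goes at most 62.5 mm and 10.7 degrees, less where a joint would pass 70% of its speed; a pose out of reach is approached as far as the arm can. A call with a gripper value outside its range is refused whole. The fingers move at their own pace and stop on an object; "newtons" is the grip in N (left out, the last holds). Time passes only in rows, so rows that do not move let the fingers close. It gives the time, the measured TCP pose, the force and the opening at its end, in the units of the state.
- bot.get_obs(): the state, without advancing time (a new reading comes with each control period).
- bot.get_image(name): name is "scene" or "top"; returns the picture (384x512x3 uint8, red, green, blue); there is no depth.
- bot.camera_model(name): a dict with "vfov" (degrees; the focal length in pixels is half the picture's height over the tangent of half this angle, whatever the lens; pixels are square), "cx", "cy" (the principal point, pixels), "rvec" (rotation vector, rad) and "tvec" (3), from world to camera coordinates, as OpenCV has them. Camera axes: x right, y down, z forward; pixel columns grow to the right and rows downward; lengths in m; the calibration is good to about 2 mm. A picture is of the moment at which its call begins. camera_model takes no time and is no camera call.
- bot.sign_off(): hands the job in, once; it reports no verdict.
The state is a dict: "t": time; "joint_positions": joint angles; "qvel": joint speeds; "joint_torque": joint torques, N m; "tcp_pos": TCP position; "tool_rot": TCP orientation; "contact_force": force on the tool from outside, world axes, zero at the start; "ft_torque": the same for the moment, N m; "opening": opening from 0.0 (shut) to 1.0 (fully open).
Only numpy, scipy, OpenCV 4.12 (cv2) and the standard library are available. Lean on these libraries where they do the work, as an engineer would, in place of code of your own. Each camera call takes 0.05 s, during which the arm holds its last target.

## Working session

There is one attempt and no reset: what is moved stays moved. The work goes in short steps, Python scripts to look and compute and a tool call to move; the robot and the scene stay as the last step left them, time stands still between calls to the robot, and variables do not carry over. Pictures are saved under pics/ and viewed, and the job is handed in when it is done.

Besides the shell and the picture viewer there is one more tool, called after ">>>" as a command line: name --argument value ..., lists and objects as JSON in quotes. drive_tool: Moves the arm, as the interface text tells. Its arguments: {"type":"object","properties":{"motion":{"type":"array"},"newtons":{"type":"number"}},"required":["motion"]}

```bash
mkdir -p pics; ls; python3 - <<'E'
from cell import bot
import cv2
for n in("scene","top"):
    im=bot.get_image(n); cv2.imwrite(f"pics/{n}0.png",im[:,:,::-1]); print(n,bot.camera_model(n))
print(bot.get_obs())
E
```

```text
pics
scene {'vfov': 53.22148655095701, 'cx': 247.23772620932982, 'cy': 192.454861206891, 'rvec': array([ 2.07927862,  1.64656689, -0.50376159]), 'tvec': array([-0.24728777, -0.41925261,  1.62300156])}
top {'vfov': 54.00437101059232, 'cx': 251.4667205434944, 'cy': 189.259896828164, 'rvec': array([ 2.11436115, -2.13137077,  0.17035425]), 'tvec': array([0.12627535, 0.59350574, 0.86568329])}
{'t': 0.1, 'joint_positions': array([-1.32111823e+00,  2.21161451e-01,  1.52749644e+00,  3.15969994e-05,
        1.39468319e+00, -1.26088652e-01]), 'qvel': array([ 0.00073675, -0.00138948, -0.00291333, -0.00270766, -0.00028894,
        0.000811  ]), 'joint_torque': array([ 1.06376785e-03, -4.98243713e+01, -3.90545189e+01, -1.80854295e-04,
        5.71986879e-03, -1.25308122e-05]), 'tcp_pos': array([ 0.22924506, -0.58086145,  0.23029997]), 'tool_rot': array([ 8.26734438e-01, -5.62591685e-01, -6.44862985e-04, -5.90464447e-04]), 'contact_force': array([ 0.67546065, -0.30749252, -0.79047334]), 'ft_torque': array([0.0464427 , 0.02126864, 0.02702306]), 'opening': 0.9999140979819586}
```

View pics/scene0.png

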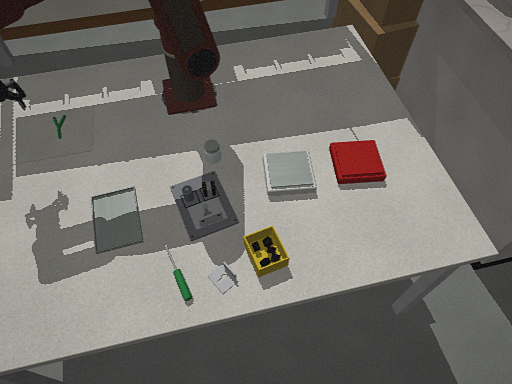

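View pics/top0.png

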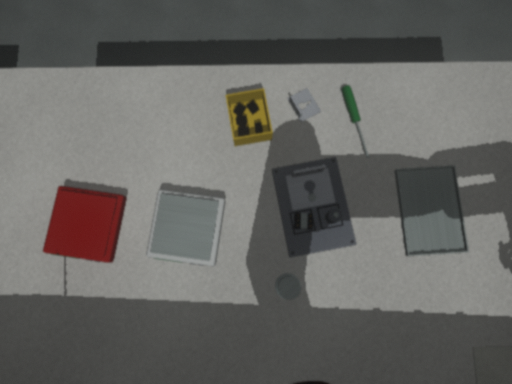

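The top view shows the white scale at about (186,228) and the tray at (432,210). The board is at (314,206), with the block at (303,220) and the can at (330,216). A small decoy bracket is at (304,103), a red scale lookalike at (86,225), the bin at (249,115), the screwdriver at (352,105) and the jar at (288,287).

```bash
python3 - <<'E'
import cv2,numpy as np
a=cv2.imread("pics/top0.png");b=cv2.imread("pics/scene0.png")
f=lambda im,x0,x1,y0,y1,s:cv2.convertScaleAbs(cv2.resize(im[y0:y1,x0:x1],None,fx=s,fy=s,interpolation=cv2.INTER_CUBIC),alpha=2.2)
cv2.imwrite("pics/top0c.png",f(a,265,365,150,262,5))
cv2.imwrite("pics/scene0c.png",f(b,160,250,160,245,6))
E
```

```text
(no output)
```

View pics/top0c.png

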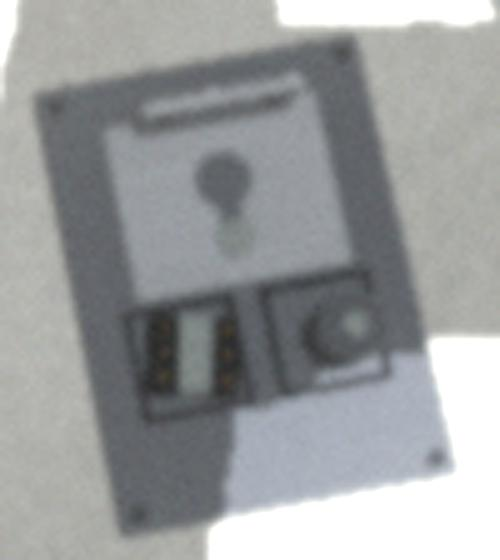

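View pics/scene0c.png

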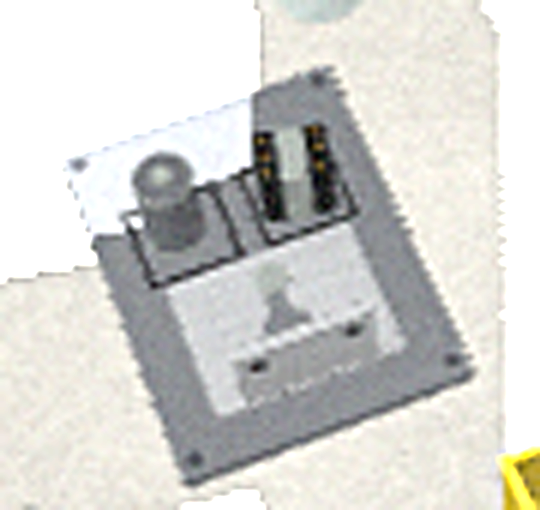

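The crops show the board with the large bracket hooked on the stud (crop 235,235). The transformer is at the +y spot and the can at the -y spot. Next I'll compute poses.

```bash
cat > h.py <<'E'
import numpy as np,cv2
from cell import bot
def K(n):
    c=bot.camera_model(n); f=192/np.tan(np.radians(c['vfov']/2))
    return np.array([[f,0,c['cx']],[0,f,c['cy']],[0,0,1]]),cv2.Rodrigues(c['rvec'])[0],c['tvec'],c['rvec']
def ray(n,p,z):
    k,R,t,_=K(n); p=np.atleast_2d(np.array(p,float))
    d=(np.linalg.inv(k)@np.c_[p,np.ones(len(p))].T); d=(R.T@d).T; o=-R.T@t
    return o+d*((z-o[2])/d[:,2])[:,None]
def proj(n,P):
    k,R,t,r=K(n); return cv2.projectPoints(np.atleast_2d(np.array(P,float)),r,t,k,None)[0][:,0]
def snap(name):
    for n in("scene","top"):
        cv2.imwrite(f"pics/{n}{name}.png",bot.get_image(n)[:,:,::-1])
def crop(n,name,x0,x1,y0,y1,s,a=2.2):
    im=cv2.imread(f"pics/{n}{name}.png")[y0:y1,x0:x1]
    cv2.imwrite(f"pics/{n}{name}c.png",cv2.convertScaleAbs(cv2.resize(im,None,fx=s,fy=s,interpolation=cv2.INTER_CUBIC),alpha=a))
E
python3 - <<'E'
from h import *
np.set_printoptions(precision=4,suppress=True)
def fit(local,W):
    # 2D rigid
    L=np.array(local,float);W=W[:,:2];lc=L.mean(0);wc=W.mean(0)
    H=(L-lc).T@(W-wc);a=np.arctan2(H[0,1]-H[1,0],H[0,0]+H[1,1])
    R=np.array([[np.cos(a),-np.sin(a)],[np.sin(a),np.cos(a)]]);o=wc-R@lc
    return o,np.degrees(a),(R@L.T).T+o-W
T=lambda c:np.array(c)/5+[265,150]-[.4,.4]
S=lambda c:np.array(c)/6+[160,160]-[.4,.4]
bl=[[.115,.085],[.115,-.085],[-.115,-.085],[-.115,.085]]
print("board top",fit(bl,ray("top",T([[36,93],[355,35],[452,468],[122,535]]),.012)))
print("board scene",fit(bl,ray("scene",S([[472,375],[190,487],[65,163],[330,68]]),.012)))
# squares top: outer corners
print("sq+ ",ray("top",T([[125,312],[233,292],[255,400],[148,420]]),.012).mean(0))
print("sq- ",ray("top",T([[262,290],[370,270],[390,373],[284,396]]),.012).mean(0))
print("stud head top",ray("top",T([[235,238]]),.025))
print("can button top",ray("top",T([[354,324]]),.073))
print("can rim scene",ray("scene",S([[163,172]]),.073))
print("transf top",ray("top",T([[143,318],[235,310],[238,388],[152,395]]),.052))
print("flange top ", ray("top",T([[140,115],[300,85]]),.067))
for nm,p,z in [("tray",[[396,168],[455,166],[467,251],[406,254]],.015),]:
    print(nm,ray("top",p,z),ray("top",p,z).mean(0))
for nm,p in [("pan",[[160,192],[224,199],[213,262],[150,257]])]:
    print(nm,ray("top",p,.045),ray("top",p,.045).mean(0))
print("bin",ray("top",[[249,115]],.06),"jar",ray("top",[[288,287]],.075),"scr",ray("top",[[347,85],[366,153]],.01))
E
```

```text
board top (array([ 0.5594, -0.0322]), np.float64(9.996395113232618), array([[ 0.0016,  0.002 ],
       [ 0.0021, -0.0004],
       [-0.0029, -0.0025],
       [-0.0008,  0.0009]]))
board scene (array([ 0.5634, -0.0298]), np.float64(10.301535875038935), array([[ 0.0012,  0.0036],
       [ 0.    , -0.002 ],
       [-0.0011, -0.0026],
       [-0.    ,  0.0009]]))
sq+  [ 0.5204 -0.0057  0.012 ]
sq-  [ 0.5318 -0.0743  0.012 ]
stud head top [[ 0.5779 -0.0282  0.025 ]]
can button top [[ 0.5292 -0.0755  0.073 ]]
can rim scene [[ 0.5289 -0.0735  0.073 ]]
transf top [[ 0.5352  0.0213  0.052 ]
 [ 0.5387 -0.023   0.052 ]
 [ 0.5011 -0.0232  0.052 ]
 [ 0.4981  0.018   0.052 ]]
flange top  [[ 0.632   0.0217  0.067 ]
 [ 0.646  -0.056   0.067 ]]
tray [[ 0.6529 -0.247   0.015 ]
 [ 0.6565 -0.3968  0.015 ]
 [ 0.4428 -0.4046  0.015 ]
 [ 0.4366 -0.2556  0.015 ]] [ 0.5472 -0.326   0.015 ]
pan [[0.5912 0.3473 0.045 ]
 [0.5723 0.1892 0.045 ]
 [0.4208 0.2145 0.045 ]
 [0.4335 0.3657 0.045 ]] [0.5044 0.2792 0.045 ]
bin [[0.7825 0.1263 0.06  ]] jar [[0.3644 0.0397 0.075 ]] scr [[ 0.8829 -0.1353  0.01  ]
 [ 0.6946 -0.1747  0.01  ]]
```

```bash
python3 - <<'E'
from h import *
crop("top","0",140,235,175,275,6,1.5)
import os; os.rename("pics/top0c.png","pics/top0s.png")
crop("top","0",385,475,155,265,5,2)
os.rename("pics/top0c.png","pics/top0t.png")
E
```

```text
(no output)
```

View pics/top0s.png

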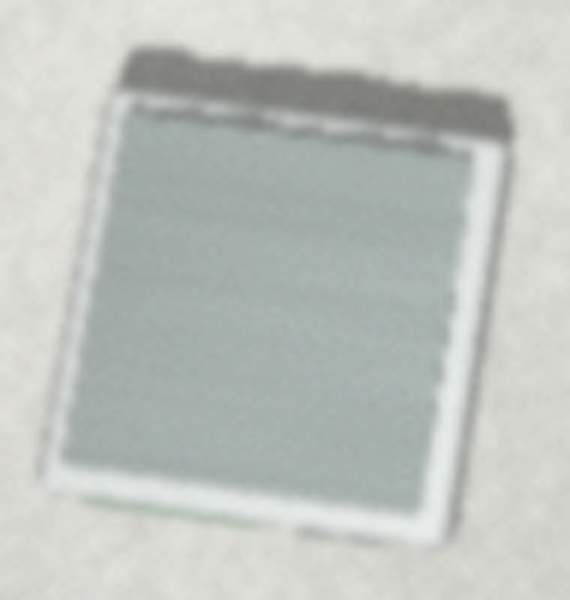

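View pics/top0t.png

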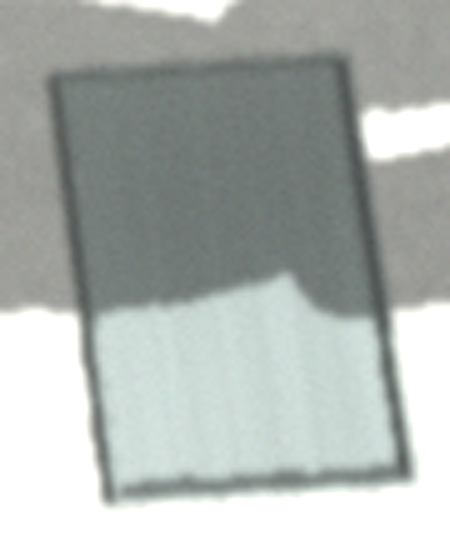

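```bash
cat >> h.py <<'E'
from scipy.spatial.transform import Rotation as Rn
def go(x,y,z,yaw):
    o=bot.get_obs(); R=Rn.from_quat(o['tool_rot']).as_matrix(); p=o['tcp_pos']
    a=np.degrees(np.arctan2(R[1,0],R[0,0])); dt=-((yaw-a+180)%360-180)
    d=R.T@(np.array([x,y,z])-p)*1000
    c=np.cos(np.radians(dt));s=np.sin(np.radians(dt))
    # if turn is done first:
    d2=np.array([c*d[0]+s*d[1],-s*d[0]+c*d[1],d[2]])
    print("t",round(o['t'],2),"pos",p.round(4),"yaw",a.round(2),"open",round(o['opening'],3),"F",o['contact_force'].round(1),"| travel",d.round(1),"turn",round(dt,1),"travel after turn",d2.round(1))
E
python3 - <<'E'
from h import *
np.set_printoptions(precision=4,suppress=True)
P=ray("top",np.array([[132,107],[475,150],[425,515],[62,465]])/6+[139.6,174.6],.045); print(P,P.mean(0))
for a,b in((0,3),(1,2)): d=P[a]-P[b];print(np.degrees(np.arctan2(d[1],d[0])))
for a,b in((1,0),(2,3)): d=P[b]-P[a];print(np.degrees(np.arctan2(d[1],d[0]))-90)
print("tr scene",ray("scene",np.array([[258,133],[328,125],[335,205],[270,220]])/6+159.6,.052))
P=ray("top",np.array([[50,75],[345,55],[412,478],[108,500]])/5+[384.6,154.6],.015); print(P,P.mean(0))
b=np.array([.559,-.033]);c,s=np.cos(np.radians(10)),np.sin(np.radians(10));R=np.array([[c,-s],[s,c]])
for n,l in dict(tr=[-.034,.035],can=[-.034,-.035],stud=[.02,0],fl=[.0855,0],slid=[.053,0]).items(): print(n,b+R@l)
go(.532,-.074,.23,10)
E
```

```text
[[0.5901 0.3433 0.045 ]
 [0.5709 0.202  0.045 ]
 [0.4245 0.2206 0.045 ]
 [0.4451 0.3663 0.045 ]] [0.5076 0.2831 0.045 ]
-9.017708662219318
-7.25831853840637
-7.708426796467535
-8.044702470092432
tr scene [[ 0.5004 -0.0179  0.052 ]
 [ 0.5043  0.0219  0.052 ]
 [ 0.5588  0.0159  0.052 ]
 [ 0.5601 -0.021   0.052 ]]
[[ 0.6487 -0.2432  0.015 ]
 [ 0.6576 -0.3934  0.015 ]
 [ 0.4447 -0.4048  0.015 ]
 [ 0.4351 -0.256   0.015 ]] [ 0.5465 -0.3243  0.015 ]
tr [ 0.5194 -0.0044]
can [ 0.5316 -0.0734]
stud [ 0.5787 -0.0295]
fl [ 0.6432 -0.0182]
slid [ 0.6112 -0.0238]
t 0.1 pos [ 0.2292 -0.5809  0.2303] yaw -68.47 open 1.0 F [ 0.7 -0.3 -0.8] | travel [-360.4 -467.6    1. ] turn -78.5 travel after turn [ 386.2 -446.6    1. ]
```

>>> drive_tool --motion '[{"fingers":1,"travel":[0,0,0],"turn":-10},{"fingers":1,"travel":[0,0,0],"turn":-10},{"fingers":1,"travel":[0,0,0],"turn":-10},{"fingers":1,"travel":[0,0,0],"turn":-10},{"fingers":1,"travel":[0,0,0],"turn":-10},{"fingers":1,"travel":[0,0,0],"turn":-10},{"fingers":1,"travel":[0,0,0],"turn":-10},{"fingers":1,"travel":[0,0,0],"turn":-8.5},{"fingers":1,"travel":[0,0,0],"turn":0}]' --newtons 40

```text
t: 1.23
tcp_pos: [0.2284, -0.5776, 0.2241]
tool_rot: [0.994, 0.109, -0.001, -0.006]
contact_force: [0.4, -0.4, 0.4]
opening: 0.998
```

```bash
python3 -c "
from h import *
go(.531,-.0745,.15,10)"
```

```text
t 1.23 pos [ 0.2284 -0.5776  0.2241] yaw 12.53 open 0.998 F [ 0.4 -0.4  0.4] | travel [ 404.6 -424.4   79.3] turn 2.5 travel after turn [ 385.4 -441.9   79.3]
```

>>> drive_tool --motion '[{"fingers":1,"travel":[39,-43,0],"turn":0},{"fingers":1,"travel":[39,-43,0],"turn":0},{"fingers":1,"travel":[39,-43,0],"turn":0},{"fingers":1,"travel":[39,-43,0],"turn":0},{"fingers":1,"travel":[39,-43,0],"turn":0},{"fingers":1,"travel":[39,-43,0],"turn":0},{"fingers":1,"travel":[39,-43,0],"turn":0},{"fingers":1,"travel":[39,-43,0],"turn":0},{"fingers":1,"travel":[39,-43,0],"turn":0},{"fingers":1,"travel":[0,0,0],"turn":0}]'

```text
t: 2.48
tcp_pos: [0.5009, -0.1138, 0.2274]
tool_rot: [0.996, 0.089, -0.0, -0.007]
contact_force: [-0.2, -0.8, -0.4]
opening: 1.002
```

```bash
python3 -c "
from h import *
go(.531,-.0745,.12,10);print(bot.get_obs()['tool_rot'])"
```

```text
t 2.48 pos [ 0.5009 -0.1138  0.2274] yaw 10.24 open 1.002 F [-0.2 -0.8 -0.4] | travel [ 36.5 -31.9 107.9] turn 0.2 travel after turn [ 36.4 -32.  107.9]
[ 9.95989847e-01  8.92030432e-02 -1.14200136e-04 -6.85775363e-03]
```

>>> drive_tool --motion '[{"fingers":1,"travel":[18,-16,40],"turn":0},{"fingers":1,"travel":[18,-16,40],"turn":0},{"fingers":1,"travel":[0,0,20],"turn":0},{"fingers":1,"travel":[0,0,0],"turn":0}]'

```text
t: 2.98
tcp_pos: [0.5307, -0.0763, 0.1257]
tool_rot: [0.996, 0.084, -0.0, -0.006]
contact_force: [0.5, -0.4, 0.3]
opening: 1.001
```

```bash
python3 -c "
from h import *
go(.531,-.0745,.033,10);snap('1');crop('scene','1',130,270,110,240,5)"
```

```text
t 2.98 pos [ 0.5307 -0.0763  0.1257] yaw 9.62 open 1.001 F [ 0.5 -0.4  0.3] | travel [ 0.5 -0.7 92.7] turn -0.4 travel after turn [ 0.5 -0.7 92.7]
```

View pics/scene1c.png

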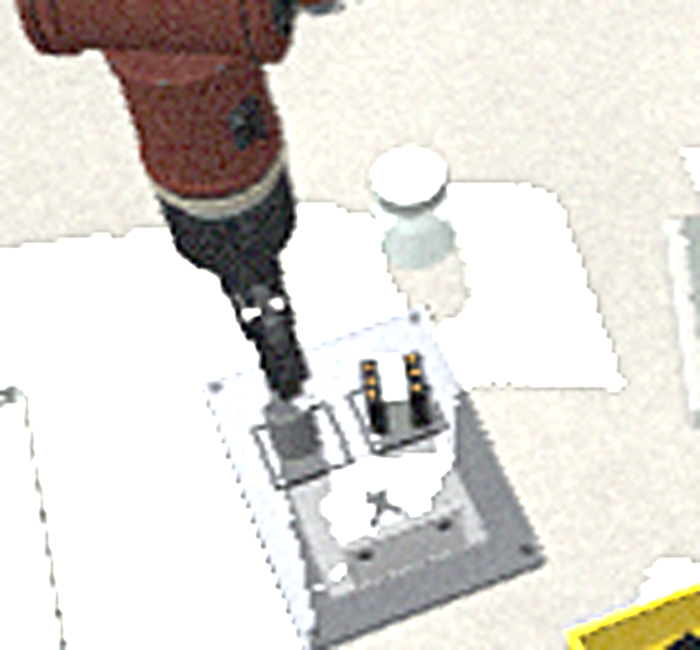

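The gripper is centred over the can (crop 290,430). I'll descend and grip it.

>>> drive_tool --motion '[{"fingers":1,"travel":[0.5,-1,40],"turn":0},{"fingers":1,"travel":[0,0,40],"turn":0},{"fingers":1,"travel":[0,0,15],"turn":0},{"fingers":1,"travel":[0,0,0],"turn":0}]'

```text
t: 3.58
tcp_pos: [0.5388, -0.0793, 0.0388]
tool_rot: [0.997, 0.081, 0.008, -0.002]
contact_force: [-0.5, 0.4, 0.7]
opening: 0.997
```

```bash
python3 -c "
from h import *
go(.531,-.0745,.030,10)"
```

```text
t 3.58 pos [ 0.5388 -0.0793  0.0388] yaw 9.3 open 0.997 F [-0.5  0.4  0.7] | travel [-7.  -6.   8.7] turn -0.7 travel after turn [-7.  -6.1  8.7]
```

>>> drive_tool --motion '[{"fingers":1,"travel":[-7,-5,6],"turn":-0.7},{"fingers":1,"travel":[0,0,0],"turn":0},{"fingers":1,"travel":[0,0,0],"turn":0}]'

```text
t: 3.95
tcp_pos: [0.5334, -0.0763, 0.0364]
tool_rot: [0.996, 0.087, 0.011, -0.001]
contact_force: [-0.4, 0.2, 0.6]
opening: 1.002
```

```bash
python3 -c "
from h import *
go(.531,-.0745,.030,10);o=bot.get_obs();print(o['tool_rot'],o['qvel'])"
```

```text
t 3.95 pos [ 0.5334 -0.0763  0.0364] yaw 10.03 open 1.002 F [-0.4  0.2  0.6] | travel [-2.2 -2.2  6.4] turn 0.0 travel after turn [-2.2 -2.2  6.4]
[ 9.96113873e-01  8.73729375e-02  1.10601820e-02 -8.90760044e-04] [ 0.00326468 -0.00832933  0.00615522  0.00049589  0.00392958 -0.00080084]
```

>>> drive_tool --motion '[{"fingers":1,"travel":[-2.2,-2,6],"turn":0},{"fingers":-0.5,"travel":[0,0,0],"turn":0},{"fingers":-0.5,"travel":[0,0,0],"turn":0},{"fingers":-0.5,"travel":[0,0,0],"turn":0},{"fingers":-0.5,"travel":[0,0,0],"turn":0},{"fingers":-0.5,"travel":[0,0,0],"turn":0}]'

```text
t: 4.7
tcp_pos: [0.5313, -0.0747, 0.031]
tool_rot: [0.996, 0.088, 0.011, -0.001]
contact_force: [-1.1, 0.4, 1.5]
opening: 0.374
```

```bash
python3 -c "
from h import *
go(.531,-.0745,.030,10);o=bot.get_obs();print(o['tool_rot'])"
```

```text
t 4.7 pos [ 0.5313 -0.0747  0.031 ] yaw 10.04 open 0.374 F [-1.1  0.4  1.5] | travel [-0.3 -0.2  1. ] turn 0.0 travel after turn [-0.3 -0.2  1. ]
[ 9.96098882e-01  8.75046433e-02  1.13804918e-02 -6.63072599e-04]
```

>>> drive_tool --motion '[{"fingers":-1,"travel":[0,0,0],"turn":0},{"fingers":-1,"travel":[0,0,-20],"turn":0},{"fingers":-1,"travel":[0,0,-25],"turn":0},{"fingers":-1,"travel":[0,0,-25],"turn":0},{"fingers":-1,"travel":[0,0,-25],"turn":0},{"fingers":-1,"travel":[0,0,0],"turn":0},{"fingers":-1,"travel":[0,0,0],"turn":0}]'

```text
t: 5.58
tcp_pos: [0.5274, -0.0744, 0.125]
tool_rot: [0.996, 0.087, 0.01, -0.002]
contact_force: [0.3, -0.4, -1.4]
opening: 0.379
```

```bash
python3 -c "
from h import *
go(.590,-.322,.12,3);o=bot.get_obs();print(o['tool_rot'])"
```

```text
t 5.58 pos [ 0.5274 -0.0744  0.125 ] yaw 10.02 open 0.379 F [ 0.3 -0.4 -1.4] | travel [ 18.4 254.7   4.9] turn 7.0 travel after turn [ 49.4 250.6   4.9]
[ 0.99612872  0.08736913  0.00957465 -0.00159415]
```

>>> drive_tool --motion '[{"fingers":-1,"travel":[4,43,0],"turn":0},{"fingers":-1,"travel":[4,43,0],"turn":0},{"fingers":-1,"travel":[4,43,0],"turn":0},{"fingers":-1,"travel":[4,43,0],"turn":0},{"fingers":-1,"travel":[4,43,0],"turn":0},{"fingers":-1,"travel":[0,40,0],"turn":0},{"fingers":-1,"travel":[0,0,0],"turn":0}]'

```text
t: 6.45
tcp_pos: [0.588, -0.3256, 0.1094]
tool_rot: [0.996, 0.088, 0.003, -0.007]
contact_force: [0.3, 0.2, -1.0]
opening: 0.38
```

```bash
python3 -c "
from h import *
go(.590,-.322,.023,10);o=bot.get_obs();print(o['tool_rot'])"
```

```text
t 6.45 pos [ 0.588  -0.3256  0.1094] yaw 10.13 open 0.38 F [ 0.3  0.2 -1. ] | travel [ 2.  -2.1 86.5] turn 0.1 travel after turn [ 2.  -2.1 86.5]
[ 0.99606368  0.08833223  0.00282087 -0.00682669]
```

>>> drive_tool --motion '[{"fingers":-1,"travel":[1,-1,25],"turn":0},{"fingers":-1,"travel":[0,0,25],"turn":0},{"fingers":-1,"travel":[0,0,20],"turn":0},{"fingers":-1,"travel":[0,0,0],"turn":0},{"fingers":-1,"travel":[0,0,0],"turn":0}]'

```text
t: 7.08
tcp_pos: [0.5866, -0.3189, 0.0319]
tool_rot: [0.996, 0.089, -0.0, -0.01]
contact_force: [0.4, -0.4, -0.1]
opening: 0.375
```

```bash
python3 -c "
from h import *
go(.590,-.322,.023,10);o=bot.get_obs();print(o['tool_rot'])"
```

```text
t 7.08 pos [ 0.5866 -0.3189  0.0319] yaw 10.17 open 0.375 F [ 0.4 -0.4 -0.1] | travel [2.8 3.9 8.9] turn 0.2 travel after turn [2.8 3.9 8.9]
[ 9.96014702e-01  8.86158968e-02 -4.60247630e-05 -1.00962493e-02]
```

>>> drive_tool --motion '[{"fingers":-1,"travel":[0,0,6],"turn":0},{"fingers":-1,"travel":[0,0,0],"turn":0},{"fingers":-1,"travel":[0,0,2],"turn":0},{"fingers":-1,"travel":[0,0,0],"turn":0}]'

```text
t: 7.58
tcp_pos: [0.5883, -0.3197, 0.0264]
tool_rot: [0.996, 0.089, 0.002, -0.009]
contact_force: [0.2, 0.0, -1.5]
opening: 0.381
```

```bash
python3 -c "
from h import *
go(.590,-.322,.023,10);o=bot.get_obs();print(o['tool_rot'])"
```

```text
t 7.58 pos [ 0.5883 -0.3197  0.0264] yaw 10.18 open 0.381 F [ 0.2  0.  -1.5] | travel [1.3 2.6 3.4] turn 0.2 travel after turn [1.3 2.6 3.4]
[ 0.99601757  0.08872691  0.00173693 -0.00857402]
```

>>> drive_tool --motion '[{"fingers":-1,"travel":[0,0,3],"turn":0},{"fingers":-1,"travel":[0,0,1],"turn":0},{"fingers":-1,"travel":[0,0,0],"turn":0}]'

```text
t: 7.95
tcp_pos: [0.5887, -0.3199, 0.0232]
tool_rot: [0.996, 0.089, 0.002, -0.008]
contact_force: [0.2, 0.4, 0.1]
opening: 0.378
```

```bash
python3 -c "
from h import *
go(.590,-.322,.023,10);o=bot.get_obs();print(o['tool_rot'])"
```

```text
t 7.95 pos [ 0.5887 -0.3199  0.0232] yaw 10.18 open 0.378 F [0.2 0.4 0.1] | travel [0.9 2.3 0.1] turn 0.2 travel after turn [0.9 2.3 0.1]
[ 0.9960212   0.0887091   0.00213755 -0.0082396 ]
```

Contact: the weight has come off the wrist. I'll release and retract.

>>> drive_tool --motion '[{"fingers":0.0,"travel":[0,0,0],"turn":0},{"fingers":0.5,"travel":[0,0,0],"turn":0},{"fingers":1,"travel":[0,0,0],"turn":0},{"fingers":1,"travel":[0,0,0],"turn":0},{"fingers":1,"travel":[0,0,-30],"turn":0},{"fingers":1,"travel":[0,0,-40],"turn":0},{"fingers":1,"travel":[0,0,-40],"turn":0},{"fingers":1,"travel":[0,0,0],"turn":0}]'

```text
t: 8.95
tcp_pos: [0.5881, -0.3217, 0.1352]
tool_rot: [0.996, 0.089, 0.002, -0.009]
contact_force: [0.1, -0.8, 0.5]
opening: 0.997
```

```bash
python3 -c "
from h import *
go(.5195,-.0035,.12,10);snap('2');crop('top','2',260,480,140,265,3);crop('scene','2',60,260,120,260,4)"
```

```text
t 8.95 pos [ 0.5881 -0.3217  0.1352] yaw 10.17 open 0.997 F [ 0.1 -0.8  0.5] | travel [ -11.4 -325.    20.7] turn 0.2 travel after turn [ -12.4 -324.9   20.7]
```

View pics/top2c.png

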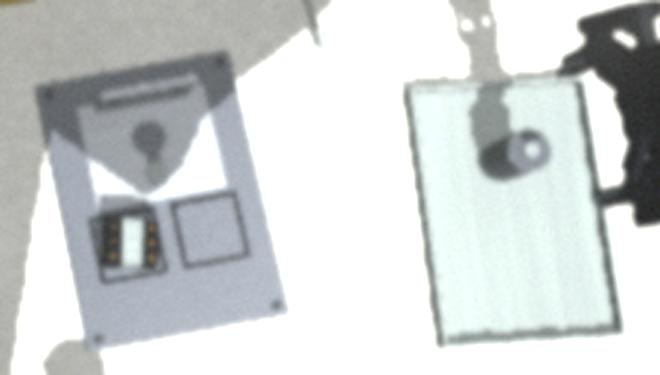

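View pics/scene2c.png

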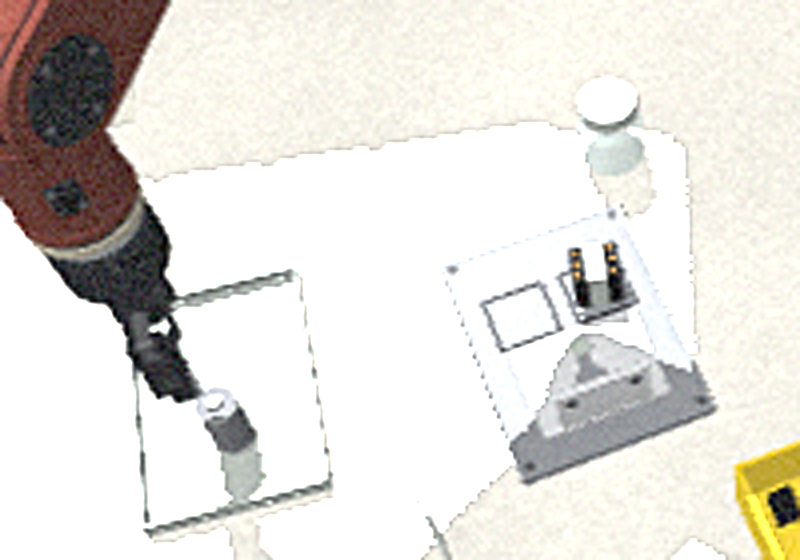

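```bash
python3 -c "
from h import *
crop('top','2',285,325,200,240,14,1.6)"
```

```text
(no output)
```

View pics/top2c.png

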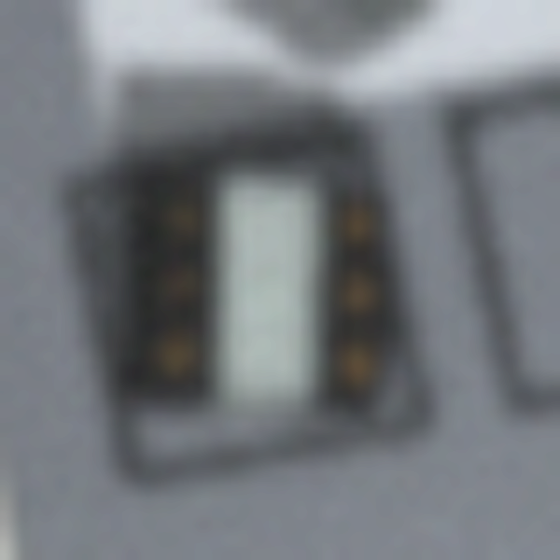

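```bash
python3 -c "
from h import *
P=ray('top',np.array([[222,180],[318,182],[313,402],[220,402],[140,165],[385,165],[128,395],[375,410]])/14+[284.54,199.54],.052);print(P.round(4),P[:4].mean(0))
for a,b in((0,3),(1,2)):
  d=P[a]-P[b];print(np.degrees(np.arctan2(d[1],d[0])))
d=P[3]-P[2];print(np.degrees(np.arctan2(d[1],d[0]))-90)
"
```

```text
[[ 0.537   0.004   0.052 ]
 [ 0.5365 -0.0125  0.052 ]
 [ 0.4987 -0.0104  0.052 ]
 [ 0.4988  0.0054  0.052 ]
 [ 0.5397  0.018   0.052 ]
 [ 0.5393 -0.0241  0.052 ]
 [ 0.5002  0.0211  0.052 ]
 [ 0.4973 -0.021   0.052 ]] [ 0.51774632 -0.00339874  0.052     ]
-2.1863508919959833
-3.146483412368999
-0.4449506315720555
```

The transformer sits at about (0.518, -0.003) with yaw about -2.5°.

>>> drive_tool --motion '[{"fingers":1,"travel":[-2,-54,0],"turn":0},{"fingers":1,"travel":[-2,-54,0],"turn":0},{"fingers":1,"travel":[-2,-54,0],"turn":0},{"fingers":1,"travel":[-2,-54,0],"turn":0},{"fingers":1,"travel":[-2,-54,0],"turn":0},{"fingers":1,"travel":[-2,-50,0],"turn":0},{"fingers":1,"travel":[0,0,0],"turn":0},{"fingers":1,"travel":[0,0,0],"turn":6},{"fingers":1,"travel":[0,0,0],"turn":6},{"fingers":1,"travel":[0,0,0],"turn":0}]'

```text
t: 10.3
tcp_pos: [0.5046, 0.0028, 0.121]
tool_rot: [1.0, -0.02, -0.016, -0.014]
contact_force: [0.5, 0.5, -1.1]
opening: 0.996
```

```bash
python3 -c "
from h import *
go(.518,-.003,.020,-2.5);print(bot.get_obs()['tool_rot'])"
```

```text
t 10.3 pos [0.5046 0.0028 0.121 ] yaw -2.21 open 0.996 F [ 0.5  0.5 -1.1] | travel [ 16.8   8.1 100.3] turn 0.3 travel after turn [ 16.9   8.  100.3]
[ 0.9995818  -0.01950395 -0.01576706 -0.0143952 ]
```

>>> drive_tool --motion '[{"fingers":1,"travel":[10,4,-30],"turn":0},{"fingers":1,"travel":[0,0,0],"turn":0},{"fingers":1,"travel":[0,0,0],"turn":0}]'

```text
t: 10.68
tcp_pos: [0.5138, -0.0044, 0.1477]
tool_rot: [1.0, -0.018, -0.019, -0.015]
contact_force: [-0.9, -0.2, -0.1]
opening: 1.002
```

```bash
cat >> h.py <<'E'
def st():
    o=bot.get_obs(); R=Rn.from_quat(o['tool_rot']).as_matrix(); print("lean deg x,y",np.degrees(R[:2,2]).round(2),"z",o['tcp_pos'].round(4),"q",o['joint_positions'].round(3))
E
python3 -c "
from h import *
go(.518,-.003,.020,-2.5);st()"
```

```text
t 10.68 pos [ 0.5138 -0.0044  0.1477] yaw -2.0 open 1.002 F [-0.9 -0.2 -0.1] | travel [  9.    2.1 127.5] turn 0.5 travel after turn [  9.    2.1 127.5]
lean deg x,y [-2.1   1.71] z [ 0.5138 -0.0044  0.1477] q [-0.177  0.062  1.866  0.024  1.255 -0.15 ]
```

>>> drive_tool --motion '[{"fingers":1,"travel":[0,0,40],"turn":0},{"fingers":1,"travel":[0,0,0],"turn":0},{"fingers":1,"travel":[0,0,0],"turn":0}]'

```text
t: 11.05
tcp_pos: [0.5116, -0.0035, 0.1063]
tool_rot: [1.0, -0.017, -0.019, -0.015]
contact_force: [-0.7, -0.1, -0.1]
opening: 0.999
```

```bash
python3 -c "
from h import *
go(.518,-.003,.020,-2.5);st()"
```

```text
t 11.05 pos [ 0.5116 -0.0035  0.1063] yaw -1.92 open 0.999 F [-0.7 -0.1 -0.1] | travel [ 9.8  1.8 86. ] turn 0.6 travel after turn [ 9.8  1.7 86. ]
lean deg x,y [-2.18  1.72] z [ 0.5116 -0.0035  0.1063] q [-0.176  0.11   1.9    0.025  1.174 -0.152]
```

>>> drive_tool --motion '[{"fingers":1,"travel":[0,0,-30],"turn":0},{"fingers":1,"travel":[0,0,0],"turn":0},{"fingers":1,"travel":[0,0,-30],"turn":0},{"fingers":1,"travel":[0,0,0],"turn":0},{"fingers":1,"travel":[0,0,0],"turn":0},{"fingers":1,"travel":[2,0,40],"turn":0},{"fingers":1,"travel":[2,0,40],"turn":0},{"fingers":1,"travel":[0,0,15],"turn":0},{"fingers":1,"travel":[0,0,0],"turn":0}]'

```text
t: 12.18
tcp_pos: [0.5142, -0.0025, 0.0709]
tool_rot: [1.0, -0.016, -0.019, -0.015]
contact_force: [0.3, 0.5, 0.7]
opening: 0.997
```

```bash
python3 -c "
from h import *
go(.518,-.003,.020,-2.5);st()"
```

```text
t 12.18 pos [ 0.5142 -0.0025  0.0709] yaw -1.83 open 0.997 F [0.3 0.5 0.7] | travel [ 5.7  1.8 50.7] turn 0.7 travel after turn [ 5.8  1.7 50.7]
lean deg x,y [-2.13  1.7 ] z [ 0.5142 -0.0025  0.0709] q [-0.173  0.166  1.914  0.026  1.104 -0.153]
```

>>> drive_tool --motion '[{"fingers":1,"travel":[0,0,-40],"turn":0},{"fingers":1,"travel":[0,0,-40],"turn":0},{"fingers":1,"travel":[0,0,-20],"turn":0},{"fingers":1,"travel":[0,0,0],"turn":0},{"fingers":1,"travel":[0,0,0],"turn":0}]'

```text
t: 12.8
tcp_pos: [0.5197, -0.0059, 0.1783]
tool_rot: [1.0, -0.016, -0.016, -0.014]
contact_force: [0.3, -0.4, 0.4]
opening: 0.998
```

```bash
python3 -c "
from h import *
st()"
```

```text
lean deg x,y [-1.84  1.65] z [ 0.5197 -0.0059  0.1783] q [-0.178  0.04   1.828  0.023  1.31  -0.152]
```

>>> drive_tool --motion '[{"fingers":1,"travel":[0,50,0],"turn":0},{"fingers":1,"travel":[0,50,0],"turn":0},{"fingers":1,"travel":[0,50,0],"turn":0},{"fingers":1,"travel":[0,0,0],"turn":0},{"fingers":1,"travel":[0,0,0],"turn":0}]'

```text
t: 13.42
tcp_pos: [0.5122, -0.1576, 0.1688]
tool_rot: [1.0, -0.015, -0.02, -0.016]
contact_force: [0.1, 0.2, 0.6]
opening: 0.999
```

```bash
python3 -c "
from h import *
st()"
```

```text
lean deg x,y [-2.22  1.86] z [ 0.5122 -0.1576  0.1688] q [-0.453  0.099  1.784  0.013  1.307 -0.427]
```

>>> drive_tool --motion '[{"fingers":1,"travel":[50,0,0],"turn":0},{"fingers":1,"travel":[50,0,0],"turn":0},{"fingers":1,"travel":[0,0,0],"turn":0},{"fingers":1,"travel":[0,0,0],"turn":0}]'

```text
t: 13.92
tcp_pos: [0.6118, -0.1543, 0.16]
tool_rot: [0.999, -0.013, -0.024, -0.018]
contact_force: [0.5, -0.0, 1.2]
opening: 1.0
```

```bash
python3 -c "
from h import *
st()"
```

```text
lean deg x,y [-2.68  2.07] z [ 0.6118 -0.1543  0.16  ] q [-0.381  0.333  1.528  0.017  1.338 -0.359]
```

>>> drive_tool --motion '[{"fingers":1,"travel":[-50,0,0],"turn":0},{"fingers":1,"travel":[-50,0,0],"turn":0},{"fingers":1,"travel":[0,0,0],"turn":0},{"fingers":1,"travel":[0,0,0],"turn":0}]'

```text
t: 14.42
tcp_pos: [0.5057, -0.1485, 0.1631]
tool_rot: [0.999, -0.012, -0.025, -0.018]
contact_force: [0.3, -0.6, 0.8]
opening: 0.998
```

```bash
python3 -c "
from h import *
st()"
```

```text
lean deg x,y [-2.88  2.15] z [ 0.5057 -0.1485  0.1631] q [-0.443  0.094  1.801  0.013  1.307 -0.424]
```

>>> drive_tool --motion '[{"fingers":1,"travel":[0,-50,0],"turn":0},{"fingers":1,"travel":[0,-50,0],"turn":0},{"fingers":1,"travel":[0,-50,0],"turn":0},{"fingers":1,"travel":[0,0,0],"turn":0},{"fingers":1,"travel":[0,0,0],"turn":0}]'

```text
t: 15.05
tcp_pos: [0.5143, 0.0049, 0.1721]
tool_rot: [1.0, -0.012, -0.021, -0.018]
contact_force: [0.1, -0.0, 1.0]
opening: 1.001
```

```bash
python3 -c "
from h import *
st()"
```

```text
lean deg x,y [-2.39  2.04] z [0.5143 0.0049 0.1721] q [-0.163  0.041  1.84   0.029  1.308 -0.148]
```

>>> drive_tool --motion '[{"fingers":1,"travel":[0,0,50],"turn":0},{"fingers":1,"travel":[0,0,50],"turn":0},{"fingers":1,"travel":[0,0,0],"turn":0},{"fingers":1,"travel":[0,0,0],"turn":0}]'

```text
t: 15.55
tcp_pos: [0.5147, 0.0038, 0.0738]
tool_rot: [1.0, -0.014, -0.018, -0.017]
contact_force: [0.5, -0.3, -0.1]
opening: 0.997
```

```bash
python3 -c "
from h import *
st()"
```

```text
lean deg x,y [-1.98  1.92] z [0.5147 0.0038 0.0738] q [-0.164  0.161  1.913  0.031  1.107 -0.151]
```

>>> drive_tool --motion '[{"fingers":1,"travel":[0,0,-30],"turn":0},{"fingers":1,"travel":[0,0,0],"turn":0},{"fingers":1,"travel":[0,0,0],"turn":-8},{"fingers":1,"travel":[0,0,0],"turn":-8},{"fingers":1,"travel":[0,0,0],"turn":-8},{"fingers":1,"travel":[0,0,0],"turn":0},{"fingers":1,"travel":[0,0,0],"turn":0}]'

```text
t: 16.42
tcp_pos: [0.5226, -0.0009, 0.1155]
tool_rot: [0.98, 0.197, -0.006, -0.017]
contact_force: [0.4, -0.6, 0.6]
opening: 1.004
```

```bash
python3 -c "
from h import *
st();go(.518,-.003,.020,-2.5)"
```

```text
lean deg x,y [-1.05  1.75] z [ 0.5226 -0.0009  0.1155] q [-0.17   0.108  1.883  0.029  1.174 -0.579]
t 16.43 pos [ 0.5226 -0.0009  0.1155] yaw 22.75 open 1.004 F [ 0.4 -0.6  0.6] | travel [-4.6  3.5 95.4] turn 25.3 travel after turn [-2.6  5.1 95.4]
```

>>> drive_tool --motion '[{"fingers":1,"travel":[0,0,0],"turn":8},{"fingers":1,"travel":[0,0,0],"turn":8},{"fingers":1,"travel":[0,0,0],"turn":8},{"fingers":1,"travel":[0,0,0],"turn":0},{"fingers":1,"travel":[0,0,0],"turn":0}]'

```text
t: 17.05
tcp_pos: [0.5232, -0.0013, 0.1166]
tool_rot: [1.0, -0.02, -0.009, -0.015]
contact_force: [-1.4, 0.6, 1.3]
opening: 1.002
```

```bash
python3 -c "
from h import *
st();go(.518,-.003,.020,-2.5)"
```

```text
lean deg x,y [-0.97  1.73] z [ 0.5232 -0.0013  0.1166] q [-0.171  0.106  1.882  0.029  1.175 -0.142]
t 17.05 pos [ 0.5232 -0.0013  0.1166] yaw -2.31 open 1.002 F [-1.4  0.6  1.3] | travel [-3.3  4.8 96.6] turn 0.2 travel after turn [-3.3  4.8 96.6]
```

>>> drive_tool --motion '[{"fingers":1,"travel":[0,0,-50],"turn":0},{"fingers":1,"travel":[0,0,0],"turn":0},{"fingers":1,"travel":[0,0,0],"turn":0}]'

```text
t: 17.42
tcp_pos: [0.5234, -0.0028, 0.167]
tool_rot: [1.0, -0.018, -0.01, -0.015]
contact_force: [0.4, 0.1, -0.8]
opening: 0.999
```

```bash
python3 -c "
from h import *
st()"
```

```text
lean deg x,y [-1.06  1.74] z [ 0.5234 -0.0028  0.167 ] q [-0.173  0.049  1.841  0.028  1.275 -0.145]
```

>>> drive_tool --motion '[{"fingers":1,"travel":[0,0,20],"turn":0},{"fingers":1,"travel":[0,0,20],"turn":0},{"fingers":1,"travel":[0,0,10],"turn":0},{"fingers":1,"travel":[0,0,0],"turn":0},{"fingers":1,"travel":[0,0,0],"turn":0}]'

```text
t: 18.05
tcp_pos: [0.5216, -0.001, 0.114]
tool_rot: [1.0, -0.017, -0.011, -0.015]
contact_force: [0.6, -0.5, 0.1]
opening: 1.001
```

```bash
python3 -c "
from h import *
st()"
```

```text
lean deg x,y [-1.19  1.76] z [ 0.5216 -0.001   0.114 ] q [-0.171  0.109  1.885  0.029  1.174 -0.148]
```

>>> drive_tool --motion '[{"fingers":1,"travel":[-1,3,30],"turn":0},{"fingers":1,"travel":[-1,0,30],"turn":0},{"fingers":1,"travel":[0,0,20],"turn":0},{"fingers":1,"travel":[0,0,0],"turn":0},{"fingers":1,"travel":[0,0,0],"turn":0}]'

```text
t: 18.68
tcp_pos: [0.5226, -0.0024, 0.0373]
tool_rot: [1.0, -0.017, -0.006, -0.014]
contact_force: [1.1, -0.5, 0.3]
opening: 0.999
```

```bash
python3 -c "
from h import *
st();go(.518,-.003,.018,-2.5)"
```

```text
lean deg x,y [-0.65  1.67] z [ 0.5226 -0.0024  0.0373] q [-0.173  0.219  1.927  0.032  1.012 -0.156]
t 18.68 pos [ 0.5226 -0.0024  0.0373] yaw -1.9 open 0.999 F [ 1.1 -0.5  0.3] | travel [-4.3  1.3 19.3] turn 0.6 travel after turn [-4.3  1.4 19.3]
```

>>> drive_tool --motion '[{"fingers":1,"travel":[-4.5,1,8],"turn":0.6},{"fingers":1,"travel":[0,0,9],"turn":0},{"fingers":1,"travel":[0,0,0],"turn":0},{"fingers":1,"travel":[0,0,0],"turn":0}]'

```text
t: 19.18
tcp_pos: [0.5193, -0.0031, 0.0216]
tool_rot: [1.0, -0.022, -0.004, -0.014]
contact_force: [-0.5, 0.6, 0.4]
opening: 0.997
```

```bash
python3 -c "
from h import *
st();go(.518,-.003,.018,-2.5);snap('3');crop('top','3',260,380,140,265,4,1.6);crop('scene','3',150,260,140,250,5)"
```

```text
lean deg x,y [-0.42  1.63] z [ 0.5193 -0.0031  0.0216] q [-0.175  0.236  1.942  0.032  0.975 -0.149]
t 19.18 pos [ 0.5193 -0.0031  0.0216] yaw -2.55 open 0.997 F [-0.5  0.6  0.4] | travel [-1.3  0.1  3.6] turn -0.0 travel after turn [-1.3  0.1  3.6]
```

View pics/scene3c.png

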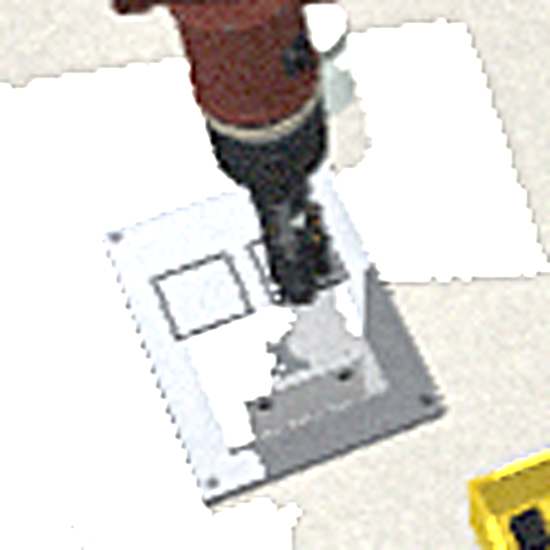

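The fingers straddle the transformer (crop 300,270), so I'll grip and lift.

>>> drive_tool --motion '[{"fingers":-0.5,"travel":[-1,0,2],"turn":0},{"fingers":-0.5,"travel":[0,0,0],"turn":0},{"fingers":-0.5,"travel":[0,0,0],"turn":0},{"fingers":-0.5,"travel":[0,0,0],"turn":0},{"fingers":-1,"travel":[0,0,0],"turn":0},{"fingers":-1,"travel":[0,0,0],"turn":0}]'

```text
t: 20.02
tcp_pos: [0.5187, -0.003, 0.02]
tool_rot: [1.0, -0.022, -0.004, -0.014]
contact_force: [0.5, -0.6, 0.4]
opening: 0.413
```

```bash
python3 -c "
from h import *
st();go(.518,-.003,.018,-2.5)"
```

```text
lean deg x,y [-0.37  1.62] z [ 0.5187 -0.003   0.02  ] q [-0.175  0.237  1.945  0.032  0.971 -0.149]
t 20.02 pos [ 0.5187 -0.003   0.02  ] yaw -2.54 open 0.413 F [ 0.5 -0.6  0.4] | travel [-0.7  0.   2. ] turn -0.0 travel after turn [-0.7  0.   2. ]
```

>>> drive_tool --motion '[{"fingers":-1,"travel":[0,0,-20],"turn":0},{"fingers":-1,"travel":[0,0,-25],"turn":0},{"fingers":-1,"travel":[0,0,-25],"turn":0},{"fingers":-1,"travel":[0,0,-25],"turn":0},{"fingers":-1,"travel":[0,0,0],"turn":0},{"fingers":-1,"travel":[0,0,0],"turn":0}]'

```text
t: 20.78
tcp_pos: [0.5163, -0.0053, 0.1139]
tool_rot: [1.0, -0.022, -0.007, -0.015]
contact_force: [-0.2, 0.5, -2.8]
opening: 0.414
```

```bash
python3 -c "
from h import *
st();go(.495,-.325,.12,-2.5)"
```

```text
lean deg x,y [-0.76  1.68] z [ 0.5163 -0.0053  0.1139] q [-0.18   0.091  1.904  0.029  1.165 -0.148]
t 20.77 pos [ 0.5163 -0.0053  0.1139] yaw -2.54 open 0.414 F [-0.2  0.5 -2.8] | travel [ -7.2 320.  -15.2] turn -0.0 travel after turn [ -7.4 320.  -15.2]
```

>>> drive_tool --motion '[{"fingers":-1,"travel":[-1,20,-2],"turn":0},{"fingers":-1,"travel":[-1,40,-2],"turn":0},{"fingers":-1,"travel":[-1,45,-2],"turn":0},{"fingers":-1,"travel":[-1,45,-2],"turn":0},{"fingers":-1,"travel":[-1,45,-2],"turn":0},{"fingers":-1,"travel":[-1,45,-2],"turn":0},{"fingers":-1,"travel":[0,40,-2],"turn":0},{"fingers":-1,"travel":[0,25,-1],"turn":0},{"fingers":-1,"travel":[0,10,0],"turn":0},{"fingers":-1,"travel":[0,0,0],"turn":0}]'

```text
t: 22.02
tcp_pos: [0.4886, -0.3233, 0.1027]
tool_rot: [0.999, -0.021, -0.017, -0.021]
contact_force: [-0.2, 0.2, -2.5]
opening: 0.416
```

```bash
python3 -c "
from h import *
st();go(.495,-.325,.012,-2.5)"
```

```text
lean deg x,y [-1.87  2.43] z [ 0.4886 -0.3233  0.1027] q [-0.725  0.29   1.696  0.011  1.207 -0.687]
t 22.02 pos [ 0.4886 -0.3233  0.1027] yaw -2.36 open 0.416 F [-0.2  0.2 -2.5] | travel [ 9.6  5.1 90.3] turn 0.1 travel after turn [ 9.6  5.1 90.3]
```

>>> drive_tool --motion '[{"fingers":-1,"travel":[5,2,25],"turn":0},{"fingers":-1,"travel":[2,0,25],"turn":0},{"fingers":-1,"travel":[1,0,20],"turn":0},{"fingers":-1,"travel":[0,0,10],"turn":0},{"fingers":-1,"travel":[0,0,0],"turn":0},{"fingers":-1,"travel":[0,0,0],"turn":0}]'

```text
t: 22.78
tcp_pos: [0.4961, -0.3167, 0.021]
tool_rot: [0.999, -0.018, -0.016, -0.021]
contact_force: [-0.4, -0.2, -1.4]
opening: 0.412
```

```bash
python3 -c "
from h import *
st();go(.495,-.325,.012,-2.5)"
```

```text
lean deg x,y [-1.83  2.49] z [ 0.4961 -0.3167  0.021 ] q [-0.709  0.408  1.721  0.014  1.065 -0.68 ]
t 22.77 pos [ 0.4961 -0.3167  0.021 ] yaw -2.03 open 0.412 F [-0.4 -0.2 -1.4] | travel [-0.5  8.7  8.7] turn 0.5 travel after turn [-0.4  8.8  8.7]
```

>>> drive_tool --motion '[{"fingers":-1,"travel":[0,2,5],"turn":0},{"fingers":-1,"travel":[0,0,2],"turn":0},{"fingers":-1,"travel":[0,0,1],"turn":0},{"fingers":-1,"travel":[0,0,0],"turn":0},{"fingers":-1,"travel":[0,0,0],"turn":0}]'

```text
t: 23.4
tcp_pos: [0.4969, -0.3199, 0.0145]
tool_rot: [1.0, -0.018, -0.015, -0.02]
contact_force: [0.5, -0.1, -1.8]
opening: 0.415
```

```bash
python3 -c "
from h import *
st();go(.495,-.325,.012,-2.5)"
```

```text
lean deg x,y [-1.66  2.35] z [ 0.4969 -0.3199  0.0145] q [-0.712  0.42   1.719  0.014  1.052 -0.683]
t 23.4 pos [ 0.4969 -0.3199  0.0145] yaw -2.07 open 0.415 F [ 0.5 -0.1 -1.8] | travel [-1.6  5.3  2.4] turn 0.4 travel after turn [-1.6  5.3  2.4]
```

>>> drive_tool --motion '[{"fingers":-1,"travel":[0,0,2],"turn":0},{"fingers":-1,"travel":[0,0,1],"turn":0},{"fingers":-1,"travel":[0,0,0],"turn":0}]'

```text
t: 23.78
tcp_pos: [0.4971, -0.32, 0.0126]
tool_rot: [1.0, -0.018, -0.015, -0.02]
contact_force: [0.2, 0.7, -1.9]
opening: 0.418
```

```bash
python3 -c "
from h import *
st();go(.495,-.325,.012,-2.5)"
```

```text
lean deg x,y [-1.64  2.33] z [ 0.4971 -0.32    0.0126] q [-0.712  0.424  1.719  0.014  1.048 -0.683]
t 23.77 pos [ 0.4971 -0.32    0.0126] yaw -2.07 open 0.418 F [ 0.2  0.7 -1.9] | travel [-1.9  5.1  0.4] turn 0.4 travel after turn [-1.9  5.1  0.4]
```

>>> drive_tool --motion '[{"fingers":-1,"travel":[0,0,1.5],"turn":0},{"fingers":-1,"travel":[0,0,0],"turn":0}]'

```text
t: 24.02
tcp_pos: [0.4974, -0.3202, 0.0126]
tool_rot: [1.0, -0.018, -0.015, -0.02]
contact_force: [-0.0, -0.2, -1.9]
opening: 0.417
```

```bash
python3 -c "
from h import *
st();go(.495,-.325,.012,-2.5)"
```

```text
lean deg x,y [-1.63  2.31] z [ 0.4974 -0.3202  0.0126] q [-0.712  0.424  1.718  0.014  1.048 -0.683]
t 24.02 pos [ 0.4974 -0.3202  0.0126] yaw -2.06 open 0.417 F [-0.  -0.2 -1.9] | travel [-2.2  4.9  0.5] turn 0.4 travel after turn [-2.2  4.9  0.5]
```

>>> drive_tool --motion '[{"fingers":-1,"travel":[0,0,3],"turn":0},{"fingers":-1,"travel":[0,0,0],"turn":0}]'

```text
t: 24.28
tcp_pos: [0.4979, -0.3205, 0.0128]
tool_rot: [1.0, -0.018, -0.014, -0.02]
contact_force: [0.2, 0.9, -2.0]
opening: 0.415
```

```bash
python3 -c "
from h import *
st();go(.495,-.325,.012,-2.5)"
```

```text
lean deg x,y [-1.61  2.28] z [ 0.4979 -0.3205  0.0128] q [-0.712  0.424  1.717  0.014  1.048 -0.683]
t 24.27 pos [ 0.4979 -0.3205  0.0128] yaw -2.03 open 0.415 F [ 0.2  0.9 -2. ] | travel [-2.7  4.6  0.7] turn 0.5 travel after turn [-2.7  4.6  0.7]
```

It isn't descending any further, so it is resting on the tray floor. I'll release.

>>> drive_tool --motion '[{"fingers":0.0,"travel":[0,0,0],"turn":0},{"fingers":0.5,"travel":[0,0,0],"turn":0},{"fingers":1,"travel":[0,0,0],"turn":0},{"fingers":1,"travel":[0,0,0],"turn":0},{"fingers":1,"travel":[0,0,-25],"turn":0},{"fingers":1,"travel":[0,0,-40],"turn":0},{"fingers":1,"travel":[0,0,-40],"turn":0},{"fingers":1,"travel":[0,0,-40],"turn":0},{"fingers":1,"travel":[0,0,0],"turn":0},{"fingers":1,"travel":[0,0,0],"turn":0}]'

```text
t: 25.52
tcp_pos: [0.5008, -0.3254, 0.1582]
tool_rot: [0.999, -0.018, -0.016, -0.021]
contact_force: [-0.0, 0.3, -1.3]
opening: 0.998
```

```bash
python3 -c "
from h import *
st();go(.643,-.018,.13,10);snap('4');crop('top','4',260,480,140,265,3);crop('scene','4',60,260,120,260,4)"
```

```text
lean deg x,y [-1.82  2.47] z [ 0.5008 -0.3254  0.1582] q [-0.715  0.255  1.628  0.012  1.311 -0.682]
t 25.52 pos [ 0.5008 -0.3254  0.1582] yaw -2.04 open 0.998 F [-0.   0.3 -1.3] | travel [ 132.  -311.    36.9] turn -12.0 travel after turn [ 194.  -276.6   36.9]
```

View pics/top4c.png

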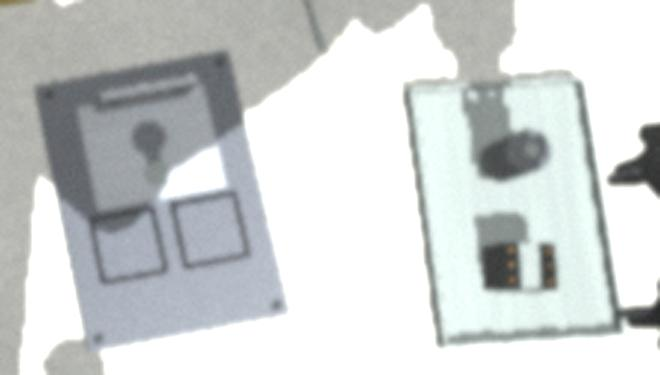

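View pics/scene4c.png

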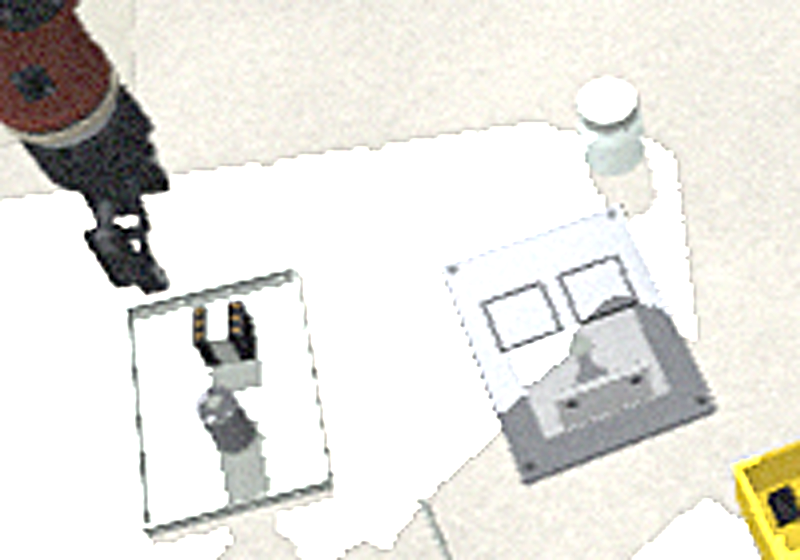

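```bash
python3 -c "
from h import *
crop('top','4',270,345,150,240,8,2.0)"
```

```text
(no output)
```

View pics/top4c.png

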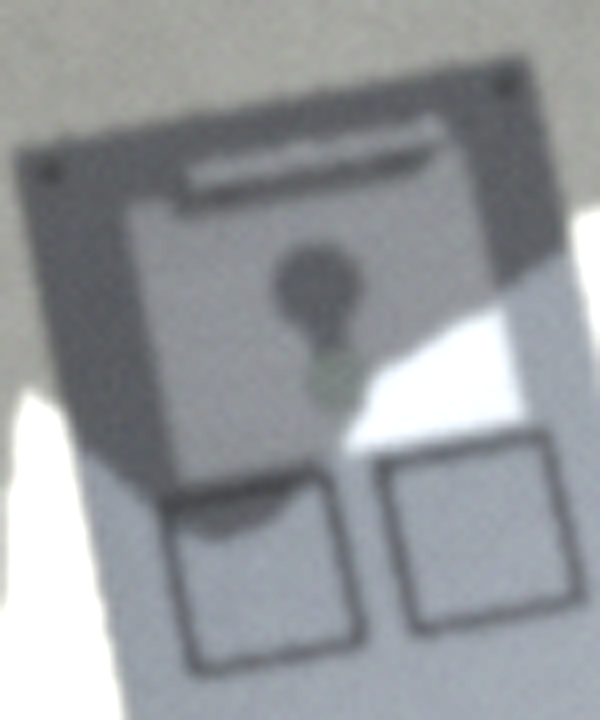

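```bash
python3 -c "
from h import *
np.set_printoptions(precision=4,suppress=True)
T=lambda c:np.array(c)/8+[269.56,149.56]
a=ray('top',T([[165,502],[325,470],[365,642],[195,673]]),.012);b=ray('top',T([[383,462],[545,430],[580,602],[415,633]]),.012)
d=a.mean(0)-b.mean(0);print(a.mean(0),b.mean(0),'yaw',np.degrees(np.arctan2(d[1],d[0]))-90,np.linalg.norm(d))
print('stud',ray('top',T([[335,377]]),.025),'wide',ray('top',T([[317,285]]),.017))
p=ray('top',T([[187,177],[440,128]]),.067);d=p[0]-p[1];print('flange',p,p.mean(0),np.degrees(np.arctan2(d[1],d[0]))-90,np.linalg.norm(d))
p=ray('top',T([[178,490],[523,418]]),.017);d=p[0]-p[1];print('plate -x edge',p,p.mean(0),np.degrees(np.arctan2(d[1],d[0]))-90,np.linalg.norm(d))
print(bot.camera_model('top')['tvec'])
k,R,t,_=K('top');print('cam',-R.T@t)
"
```

```text
[ 0.5199 -0.0049  0.012 ] [ 0.5319 -0.0736  0.012 ] yaw 9.908925733206758 0.06974395652231785
stud [[ 0.5792 -0.0278  0.025 ]] wide [[ 0.61   -0.0243  0.017 ]]
flange [[ 0.6342  0.0208  0.067 ]
 [ 0.6486 -0.056   0.067 ]] [ 0.6414 -0.0176  0.067 ] 10.618145946001874 0.07814940320870294
plate -x edge [[ 0.5451  0.0213  0.017 ]
 [ 0.5669 -0.0874  0.017 ]] [ 0.556  -0.0331  0.017 ] 11.340347785325903 0.1109029347911676
[0.1263 0.5935 0.8657]
cam [0.4343 0.1083 0.9577]
```

>>> drive_tool --motion '[{"fingers":1,"travel":[16,-37,0],"turn":0},{"fingers":1,"travel":[16,-37,0],"turn":0},{"fingers":1,"travel":[16,-37,0],"turn":0},{"fingers":1,"travel":[16,-37,0],"turn":0},{"fingers":1,"travel":[16,-37,0],"turn":0},{"fingers":1,"travel":[16,-37,0],"turn":0},{"fingers":1,"travel":[16,-37,0],"turn":0},{"fingers":1,"travel":[10,-30,0],"turn":0},{"fingers":1,"travel":[0,-10,0],"turn":0},{"fingers":1,"travel":[0,0,0],"turn":0},{"fingers":1,"travel":[0,0,0],"turn":-6},{"fingers":1,"travel":[0,0,0],"turn":-6}]'

```text
t: 27.12
tcp_pos: [0.6283, -0.0228, 0.1489]
tool_rot: [0.995, 0.087, -0.027, -0.028]
contact_force: [-0.1, 0.1, 0.4]
opening: 1.0
```

>>> drive_tool --motion '[{"fingers":1,"travel":[0,0,0],"turn":0},{"fingers":1,"travel":[0,0,0],"turn":0}]'

```text
t: 27.38
tcp_pos: [0.6273, -0.0251, 0.1482]
tool_rot: [0.996, 0.084, -0.027, -0.028]
contact_force: [0.5, 0.6, 0.9]
opening: 1.002
```

```bash
python3 -c "
from h import *
st();go(.641,-.018,.13,10.3)"
```

```text
lean deg x,y [-3.39  2.9 ] z [ 0.6273 -0.0251  0.1482] q [-0.186  0.343  1.539  0.04   1.327 -0.366]
t 27.38 pos [ 0.6273 -0.0251  0.1482] yaw 9.77 open 1.002 F [0.5 0.6 0.9] | travel [15.5 -3.6 17.7] turn -0.5 travel after turn [15.6 -3.5 17.7]
```

>>> drive_tool --motion '[{"fingers":1,"travel":[-38,34,-5],"turn":0},{"fingers":1,"travel":[-38,34,-5],"turn":0},{"fingers":1,"travel":[-38,34,-5],"turn":0},{"fingers":1,"travel":[-38,34,-5],"turn":0},{"fingers":1,"travel":[0,0,0],"turn":0},{"fingers":1,"travel":[0,0,0],"turn":0}]'

```text
t: 28.12
tcp_pos: [0.497, -0.1919, 0.168]
tool_rot: [0.996, 0.079, -0.027, -0.027]
contact_force: [-0.2, 0.4, -0.2]
opening: 1.002
```

```bash
python3 -c "
from h import *
st();go(.50,-.187,.05,10.3)"
```

```text
lean deg x,y [-3.31  2.82] z [ 0.497  -0.1919  0.168 ] q [-0.525  0.113  1.772  0.014  1.331 -0.687]
t 28.12 pos [ 0.497  -0.1919  0.168 ] yaw 9.12 open 1.002 F [-0.2  0.4 -0.2] | travel [  9.6   2.5 117.8] turn -1.2 travel after turn [  9.5   2.7 117.8]
```

>>> drive_tool --motion '[{"fingers":1,"travel":[0,0,50],"turn":0},{"fingers":1,"travel":[0,0,50],"turn":0},{"fingers":1,"travel":[0,0,0],"turn":0},{"fingers":1,"travel":[0,0,0],"turn":0}]'

```text
t: 28.62
tcp_pos: [0.4956, -0.1852, 0.069]
tool_rot: [0.996, 0.08, -0.025, -0.026]
contact_force: [-0.3, -0.1, 0.5]
opening: 1.0
```

```bash
python3 -c "
from h import *
st()"
```

```text
lean deg x,y [-3.04  2.7 ] z [ 0.4956 -0.1852  0.069 ] q [-0.516  0.224  1.851  0.016  1.136 -0.683]
```

>>> drive_tool --motion '[{"fingers":1,"travel":[0,0,-60],"turn":0},{"fingers":1,"travel":[0,0,-60],"turn":0},{"fingers":1,"travel":[0,0,60],"turn":0},{"fingers":1,"travel":[0,0,60],"turn":0},{"fingers":1,"travel":[0,0,-60],"turn":0},{"fingers":1,"travel":[0,0,-60],"turn":0},{"fingers":1,"travel":[0,0,60],"turn":0},{"fingers":1,"travel":[0,0,60],"turn":0},{"fingers":1,"travel":[0,0,0],"turn":0},{"fingers":1,"travel":[0,0,0],"turn":0}]'

```text
t: 29.88
tcp_pos: [0.5129, -0.1904, 0.0943]
tool_rot: [0.996, 0.082, -0.011, -0.016]
contact_force: [0.7, 0.3, 0.6]
opening: 1.001
```

```bash
python3 -c "
from h import *
st()"
```

```text
lean deg x,y [-1.37  1.78] z [ 0.5129 -0.1904  0.0943] q [-0.509  0.203  1.82   0.017  1.155 -0.68 ]
```

Fast vertical oscillation removes the lean, so I'll repeat it.

>>> drive_tool --motion '[{"fingers":1,"travel":[0,0,-60],"turn":0},{"fingers":1,"travel":[0,0,-60],"turn":0},{"fingers":1,"travel":[0,0,60],"turn":0},{"fingers":1,"travel":[0,0,60],"turn":0},{"fingers":1,"travel":[0,0,-60],"turn":0},{"fingers":1,"travel":[0,0,-60],"turn":0},{"fingers":1,"travel":[0,0,60],"turn":0},{"fingers":1,"travel":[0,0,60],"turn":0},{"fingers":1,"travel":[0,0,0],"turn":0},{"fingers":1,"travel":[0,0,0],"turn":0}]'

```text
t: 31.12
tcp_pos: [0.531, -0.1996, 0.1288]
tool_rot: [0.997, 0.082, 0.008, -0.004]
contact_force: [-0.6, -0.2, 0.1]
opening: 1.003
```

```bash
python3 -c "
from h import *
st();go(.641,-.018,.13,10.3)"
```

```text
lean deg x,y [0.88 0.52] z [ 0.531  -0.1996  0.1288] q [-0.508  0.171  1.785  0.017  1.177 -0.679]
t 31.12 pos [ 0.531  -0.1996  0.1288] yaw 9.43 open 1.003 F [-0.6 -0.2  0.1] | travel [ 138.3 -161.1    2.1] turn -0.9 travel after turn [ 140.7 -159.     2.1]
```

>>> drive_tool --motion '[{"fingers":1,"travel":[28,-32,-2],"turn":-0.5},{"fingers":1,"travel":[28,-32,-2],"turn":-0.5},{"fingers":1,"travel":[28,-32,-2],"turn":0},{"fingers":1,"travel":[28,-32,-2],"turn":0},{"fingers":1,"travel":[20,-25,0],"turn":0},{"fingers":1,"travel":[0,0,0],"turn":0},{"fingers":1,"travel":[0,0,0],"turn":0}]'

```text
t: 32.0
tcp_pos: [0.6492, -0.0252, 0.1692]
tool_rot: [0.996, 0.09, 0.024, 0.002]
contact_force: [-0.0, -0.3, -0.7]
opening: 0.998
```

```bash
python3 -c "
from h import *
st();go(.641,-.018,.04,10.3)"
```

```text
lean deg x,y [ 2.8  -0.02] z [ 0.6492 -0.0252  0.1692] q [-0.164  0.289  1.565  0.008  1.24  -0.347]
t 32.0 pos [ 0.6492 -0.0252  0.1692] yaw 10.38 open 0.998 F [-0.  -0.3 -0.7] | travel [-13.   -9.8 128.6] turn 0.1 travel after turn [-13.   -9.7 128.6]
```

```bash
python3 -c "
from h import *
print(bot.get_obs()['qvel'].round(4));st()"
```

```text
[ 0.0101 -0.0157 -0.0207  0.0031  0.0113  0.0026]
lean deg x,y [ 2.8  -0.02] z [ 0.6492 -0.0252  0.1692] q [-0.164  0.289  1.565  0.008  1.24  -0.347]
```

>>> drive_tool --motion '[{"fingers":1,"travel":[0,0,0],"turn":0},{"fingers":1,"travel":[0,0,0],"turn":0}]'

```text
t: 32.25
tcp_pos: [0.6493, -0.0272, 0.171]
tool_rot: [0.996, 0.089, 0.025, 0.003]
contact_force: [0.1, 0.5, -1.2]
opening: 1.004
```

```bash
python3 -c "
from h import *
print(bot.get_obs()['qvel'].round(4));st()"
```

```text
[-0.0102 -0.0074  0.0016 -0.002   0.0037 -0.0015]
lean deg x,y [ 2.9  -0.07] z [ 0.6493 -0.0272  0.171 ] q [-0.167  0.286  1.565  0.008  1.241 -0.348]
```

>>> drive_tool --motion '[{"fingers":1,"travel":[0,0,50],"turn":0},{"fingers":1,"travel":[0,0,-50],"turn":0},{"fingers":1,"travel":[0,0,-50],"turn":0},{"fingers":1,"travel":[0,0,0],"turn":0},{"fingers":1,"travel":[0,0,0],"turn":0},{"fingers":1,"travel":[0,0,0],"turn":0}]'

```text
t: 33.0
tcp_pos: [0.6422, -0.0311, 0.212]
tool_rot: [0.996, 0.086, 0.017, 0.001]
contact_force: [0.2, 1.2, 0.1]
opening: 1.0
```

```bash
python3 -c "
from h import *
st();go(.641,-.018,.13,10.3)"
```

```text
lean deg x,y [1.94 0.05] z [ 0.6422 -0.0311  0.212 ] q [-0.174  0.25   1.529  0.007  1.33  -0.349]
t 33.0 pos [ 0.6422 -0.0311  0.212 ] yaw 9.9 open 1.0 F [0.2 1.2 0.1] | travel [ -1.7 -13.5  81.9] turn -0.4 travel after turn [ -1.6 -13.5  81.9]
```

>>> drive_tool --motion '[{"fingers":1,"travel":[0,-13,50],"turn":-0.4},{"fingers":1,"travel":[0,0,0],"turn":0},{"fingers":1,"travel":[0,0,50],"turn":0},{"fingers":1,"travel":[0,0,-50],"turn":0},{"fingers":1,"travel":[0,0,-60],"turn":0},{"fingers":1,"travel":[0,0,0],"turn":0},{"fingers":1,"travel":[0,0,0],"turn":0},{"fingers":1,"travel":[0,0,0],"turn":0}]'

```text
t: 34.0
tcp_pos: [0.6381, -0.0205, 0.2178]
tool_rot: [0.996, 0.089, 0.01, 0.0]
contact_force: [0.3, 0.4, -0.9]
opening: 0.998
```

```bash
python3 -c "
from h import *
st();go(.641,-.018,.13,10.3)"
```

```text
lean deg x,y [1.2  0.07] z [ 0.6381 -0.0205  0.2178] q [-0.158  0.245  1.523  0.005  1.353 -0.337]
t 34.0 pos [ 0.6381 -0.0205  0.2178] yaw 10.22 open 0.998 F [ 0.3  0.4 -0.9] | travel [ 1.5 -2.2 87.8] turn -0.1 travel after turn [ 1.5 -2.2 87.8]
```

Two more of these.

>>> drive_tool --motion '[{"fingers":1,"travel":[2,0,50],"turn":0},{"fingers":1,"travel":[0,0,-50],"turn":0},{"fingers":1,"travel":[0,0,-20],"turn":0},{"fingers":1,"travel":[0,0,0],"turn":0},{"fingers":1,"travel":[0,0,50],"turn":0},{"fingers":1,"travel":[0,0,-50],"turn":0},{"fingers":1,"travel":[0,0,-30],"turn":0},{"fingers":1,"travel":[0,0,0],"turn":0},{"fingers":1,"travel":[0,0,0],"turn":0}]'

```text
t: 35.12
tcp_pos: [0.6304, -0.0194, 0.2486]
tool_rot: [0.996, 0.089, -0.004, -0.003]
contact_force: [-0.8, -0.2, -0.1]
opening: 1.003
```

```bash
python3 -c "
from h import *
st();go(.641,-.018,.13,10.3)"
```

```text
lean deg x,y [-0.44  0.31] z [ 0.6304 -0.0194  0.2486] q [-0.158  0.23   1.483  0.004  1.437 -0.336]
t 35.12 pos [ 0.6304 -0.0194  0.2486] yaw 10.19 open 1.003 F [-0.8 -0.2 -0.1] | travel [ 11.4   1.3 118.6] turn -0.1 travel after turn [ 11.4   1.3 118.6]
```

>>> drive_tool --motion '[{"fingers":1,"travel":[10,1,40],"turn":0},{"fingers":1,"travel":[0,0,0],"turn":0},{"fingers":1,"travel":[0,0,40],"turn":0},{"fingers":1,"travel":[0,0,0],"turn":0},{"fingers":1,"travel":[0,0,40],"turn":0},{"fingers":1,"travel":[0,0,0],"turn":0},{"fingers":1,"travel":[0,0,0],"turn":0}]'

```text
t: 36.0
tcp_pos: [0.6432, -0.0187, 0.1343]
tool_rot: [0.996, 0.089, 0.001, -0.002]
contact_force: [1.2, 0.6, 0.6]
opening: 0.997
```

```bash
python3 -c "
from h import *
st();go(.641,-.018,.03,10.3)"
```

```text
lean deg x,y [0.06 0.23] z [ 0.6432 -0.0187  0.1343] q [-0.154  0.344  1.564  0.004  1.234 -0.333]
t 36.0 pos [ 0.6432 -0.0187  0.1343] yaw 10.2 open 0.997 F [1.2 0.6 0.6] | travel [ -2.3  -0.7 104.3] turn -0.1 travel after turn [ -2.3  -0.7 104.3]
```

>>> drive_tool --motion '[{"fingers":1,"travel":[-2,0,35],"turn":0},{"fingers":1,"travel":[0,0,0],"turn":0},{"fingers":0.2,"travel":[0,0,30],"turn":0},{"fingers":0.2,"travel":[0,0,0],"turn":0},{"fingers":0.2,"travel":[0,0,20],"turn":0},{"fingers":0.2,"travel":[0,0,0],"turn":0},{"fingers":0.2,"travel":[0,0,0],"turn":0}]'

```text
t: 36.88
tcp_pos: [0.6535, -0.0204, 0.0666]
tool_rot: [0.996, 0.089, 0.013, 0.001]
contact_force: [-0.6, 0.2, -0.2]
opening: 0.601
```

```bash
python3 -c "
from h import *
st();go(.641,-.018,.03,10.3);snap('5');crop('scene','5',150,260,150,250,5);crop('top','5',265,365,145,245,5)"
```

```text
lean deg x,y [1.49 0.01] z [ 0.6535 -0.0204  0.0666] q [-0.154  0.426  1.595  0.005  1.095 -0.334]
t 36.88 pos [ 0.6535 -0.0204  0.0666] yaw 10.22 open 0.601 F [-0.6  0.2 -0.2] | travel [-12.8  -4.8  36.3] turn -0.1 travel after turn [-12.8  -4.8  36.3]
```

View pics/scene5c.png

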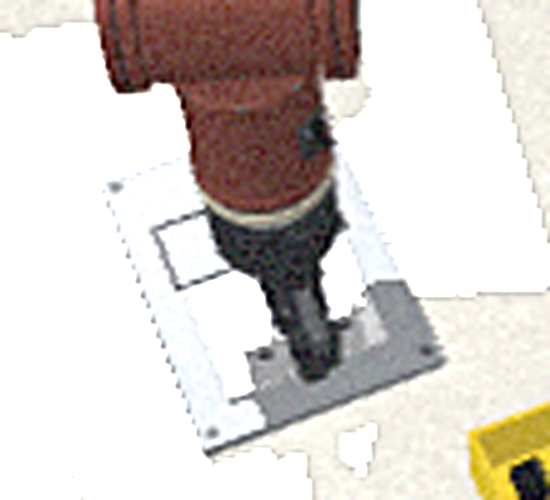

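>>> drive_tool --motion '[{"fingers":0.2,"travel":[-10,-4,-45],"turn":0},{"fingers":0.2,"travel":[0,0,0],"turn":0},{"fingers":0.2,"travel":[0,0,40],"turn":0},{"fingers":0.2,"travel":[0,0,-40],"turn":0},{"fingers":0.2,"travel":[0,0,-30],"turn":0},{"fingers":0.2,"travel":[0,0,0],"turn":0},{"fingers":0.2,"travel":[0,0,50],"turn":0},{"fingers":0.2,"travel":[0,0,-50],"turn":0},{"fingers":0.2,"travel":[0,0,-30],"turn":0},{"fingers":0.2,"travel":[0,0,0],"turn":0},{"fingers":0.2,"travel":[0,0,0],"turn":0}]'

```text
t: 38.35
tcp_pos: [0.6326, -0.0173, 0.1527]
tool_rot: [0.996, 0.089, -0.0, -0.002]
contact_force: [0.0, -0.4, -0.4]
opening: 0.607
```

```bash
python3 -c "
from h import *
st();go(.641,-.018,.03,10.3)"
```

```text
lean deg x,y [-0.05  0.24] z [ 0.6326 -0.0173  0.1527] q [-0.154  0.303  1.578  0.004  1.262 -0.333]
t 38.35 pos [ 0.6326 -0.0173  0.1527] yaw 10.19 open 0.607 F [ 0.  -0.4 -0.4] | travel [  8.2   2.7 122.7] turn -0.1 travel after turn [  8.2   2.7 122.7]
```

One more kick, then a pure descent.

>>> drive_tool --motion '[{"fingers":0.2,"travel":[0,0,50],"turn":0},{"fingers":0.2,"travel":[0,0,-50],"turn":0},{"fingers":0.2,"travel":[0,0,-20],"turn":0},{"fingers":0.2,"travel":[0,0,0],"turn":0},{"fingers":0.2,"travel":[0,0,50],"turn":0},{"fingers":0.2,"travel":[0,0,-50],"turn":0},{"fingers":0.2,"travel":[0,0,-20],"turn":0},{"fingers":0.2,"travel":[0,0,0],"turn":0},{"fingers":0.2,"travel":[0,0,0],"turn":0}]'

```text
t: 39.48
tcp_pos: [0.6248, -0.0165, 0.172]
tool_rot: [0.996, 0.089, -0.012, -0.005]
contact_force: [-0.1, 0.3, -0.6]
opening: 0.6
```

```bash
python3 -c "
from h import *
st();go(.641,-.018,.03,10.3)"
```

```text
lean deg x,y [-1.46  0.46] z [ 0.6248 -0.0165  0.172 ] q [-0.155  0.286  1.562  0.004  1.32  -0.333]
t 39.48 pos [ 0.6248 -0.0165  0.172 ] yaw 10.18 open 0.6 F [-0.1  0.3 -0.6] | travel [ 19.    6.1 141.5] turn -0.1 travel after turn [ 19.    6.1 141.5]
```

>>> drive_tool --motion '[{"fingers":0.2,"travel":[6,2,40],"turn":0},{"fingers":0.2,"travel":[0,0,0],"turn":0},{"fingers":0.2,"travel":[4,1,40],"turn":0},{"fingers":0.2,"travel":[0,0,0],"turn":0},{"fingers":0.2,"travel":[0,0,0],"turn":0}]'

```text
t: 40.1
tcp_pos: [0.6349, -0.0172, 0.0944]
tool_rot: [0.996, 0.089, -0.01, -0.005]
contact_force: [-0.7, -1.0, 0.5]
opening: 0.602
```

```bash
python3 -c "
from h import *
st();go(.641,-.018,.03,10.3)"
```

```text
lean deg x,y [-1.17  0.42] z [ 0.6349 -0.0172  0.0944] q [-0.153  0.385  1.591  0.004  1.186 -0.333]
t 40.1 pos [ 0.6349 -0.0172  0.0944] yaw 10.18 open 0.602 F [-0.7 -1.   0.5] | travel [ 7.1  2.6 64.2] turn -0.1 travel after turn [ 7.1  2.6 64.2]
```

>>> drive_tool --motion '[{"fingers":0.2,"travel":[5,2,30],"turn":0},{"fingers":0.2,"travel":[0,0,0],"turn":0},{"fingers":0.2,"travel":[0,0,0],"turn":0},{"fingers":0.2,"travel":[0,0,20],"turn":0},{"fingers":0.2,"travel":[0,0,0],"turn":0},{"fingers":0.2,"travel":[0,0,0],"turn":0}]'

```text
t: 40.85
tcp_pos: [0.6449, -0.0186, 0.0534]
tool_rot: [0.996, 0.089, -0.003, -0.003]
contact_force: [0.4, -0.3, -0.1]
opening: 0.6
```

```bash
python3 -c "
from h import *
st();go(.641,-.018,.03,10.3)"
```

```text
lean deg x,y [-0.4  0.3] z [ 0.6449 -0.0186  0.0534] q [-0.153  0.448  1.593  0.005  1.108 -0.333]
t 40.85 pos [ 0.6449 -0.0186  0.0534] yaw 10.19 open 0.6 F [ 0.4 -0.3 -0.1] | travel [-3.6 -1.2 23.4] turn -0.1 travel after turn [-3.6 -1.2 23.4]
```

>>> drive_tool --motion '[{"fingers":0.2,"travel":[-5,-1,13],"turn":0},{"fingers":0.2,"travel":[0,0,0],"turn":0},{"fingers":0.2,"travel":[0,0,10],"turn":0},{"fingers":0.2,"travel":[0,0,0],"turn":0},{"fingers":0.2,"travel":[0,0,0],"turn":0}]'

```text
t: 41.48
tcp_pos: [0.639, -0.0184, 0.0285]
tool_rot: [0.996, 0.089, -0.004, -0.003]
contact_force: [-0.3, 0.7, -0.4]
opening: 0.601
```

```bash
python3 -c "
from h import *
st();go(.641,-.018,.03,10.3)"
```

```text
lean deg x,y [-0.44  0.31] z [ 0.639  -0.0184  0.0285] q [-0.154  0.47   1.617  0.005  1.064 -0.334]
t 41.48 pos [ 0.639  -0.0184  0.0285] yaw 10.19 open 0.601 F [-0.3  0.7 -0.4] | travel [ 2.1 -0.  -1.5] turn -0.1 travel after turn [ 2.1 -0.  -1.5]
```

>>> drive_tool --motion '[{"fingers":0.2,"travel":[2,0,-1],"turn":0},{"fingers":-1,"travel":[0,0,0],"turn":0},{"fingers":-1,"travel":[0,0,0],"turn":0},{"fingers":-1,"travel":[0,0,0],"turn":0},{"fingers":-1,"travel":[0,0,0],"turn":0},{"fingers":-1,"travel":[0,0,0],"turn":0},{"fingers":-1,"travel":[0,0,0],"turn":0}]' --newtons 50

```text
t: 42.35
tcp_pos: [0.6419, -0.018, 0.0304]
tool_rot: [0.996, 0.089, -0.003, -0.003]
contact_force: [0.0, -0.2, 0.5]
opening: 0.086
```

```bash
python3 -c "
from h import *
st();o=bot.get_obs();print(o['ft_torque'].round(3));p=o['tcp_pos'];go(p[0]-.0315,p[1]-.0056,p[2],10.2);snap('6');crop('scene','6',150,260,150,250,5);crop('top','6',265,365,145,245,5)"
```

```text
lean deg x,y [-0.35  0.3 ] z [ 0.6419 -0.018   0.0304] q [-0.153  0.472  1.609  0.005  1.067 -0.333]
[-0.023 -0.111  0.017]
t 42.35 pos [ 0.6419 -0.018   0.0304] yaw 10.2 open 0.086 F [ 0.  -0.2  0.5] | travel [-32.   -0.1   0.2] turn -0.0 travel after turn [-32.   -0.1   0.2]
```

View pics/scene6c.png

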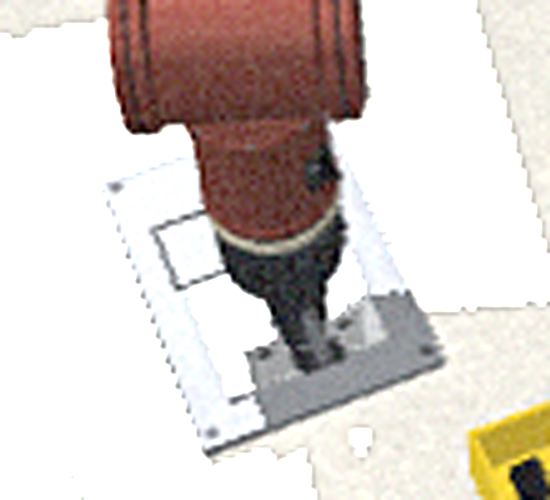

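View pics/top6c.png

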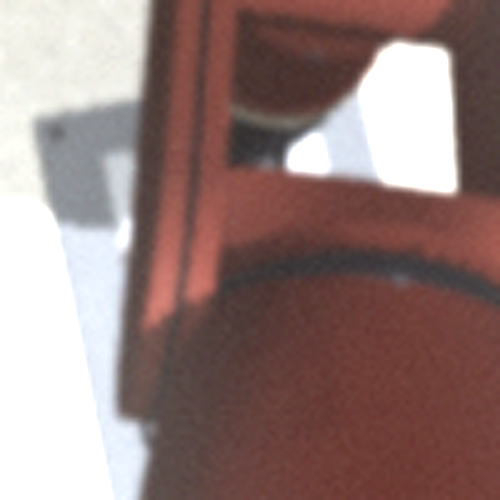

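>>> drive_tool --motion '[{"fingers":-1,"travel":[-6,0,0],"turn":0},{"fingers":-1,"travel":[-6,0,0],"turn":0},{"fingers":-1,"travel":[-5,0,0],"turn":0},{"fingers":-1,"travel":[0,0,0],"turn":0}]'

```text
t: 42.95
tcp_pos: [0.6237, -0.0213, 0.0305]
tool_rot: [0.996, 0.089, -0.003, -0.003]
contact_force: [0.8, -0.4, -0.3]
opening: 0.085
```

```bash
python3 -c "
from h import *
st();o=bot.get_obs();print(o['ft_torque'].round(3));go(.6104,-.0236,.0304,10.2)"
```

```text
lean deg x,y [-0.35  0.3 ] z [ 0.6237 -0.0213  0.0305] q [-0.163  0.435  1.661  0.005  1.052 -0.343]
[ 0.028 -0.034  0.001]
t 42.95 pos [ 0.6237 -0.0213  0.0305] yaw 10.2 open 0.085 F [ 0.8 -0.4 -0.3] | travel [-13.5  -0.    0.1] turn -0.0 travel after turn [-13.5  -0.    0.1]
```

>>> drive_tool --motion '[{"fingers":-1,"travel":[-5,0,0],"turn":0},{"fingers":-1,"travel":[-5,0,0],"turn":0},{"fingers":-1,"travel":[-3,0,0],"turn":0},{"fingers":-1,"travel":[0,0,0],"turn":0},{"fingers":-1,"travel":[0,0,0],"turn":0}]'

```text
t: 43.58
tcp_pos: [0.6098, -0.0238, 0.0304]
tool_rot: [0.996, 0.089, -0.003, -0.003]
contact_force: [1.1, -0.3, -1.3]
opening: 0.087
```

```bash
python3 -c "
from h import *
st();o=bot.get_obs();print(o['ft_torque'].round(3));go(.6104,-.0236,.0304,10.2);snap('7');crop('scene','7',160,240,160,240,7,1.2);crop('top','7',265,365,145,245,5)"
```

```text
lean deg x,y [-0.37  0.3 ] z [ 0.6098 -0.0238  0.0304] q [-0.17   0.408  1.699  0.005  1.042 -0.351]
[-0.024 -0.149  0.043]
t 43.58 pos [ 0.6098 -0.0238  0.0304] yaw 10.19 open 0.087 F [ 1.1 -0.3 -1.3] | travel [ 0.6 -0.   0. ] turn -0.0 travel after turn [ 0.6 -0.   0. ]
```

View pics/scene7c.png

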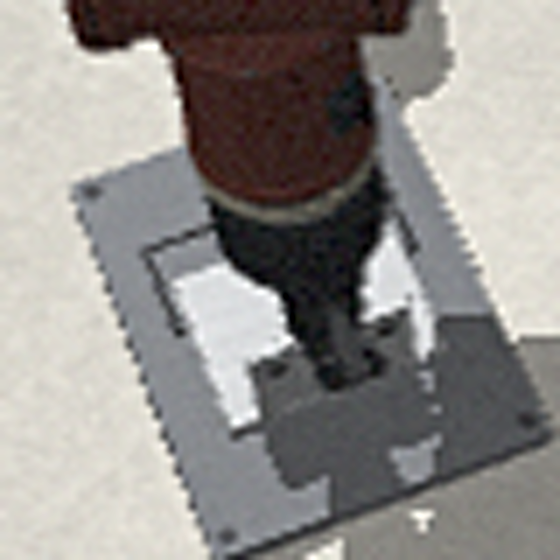

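>>> drive_tool --motion '[{"fingers":-1,"travel":[0.5,0,-6],"turn":0},{"fingers":-1,"travel":[0,0,0],"turn":0}]'

```text
t: 43.92
tcp_pos: [0.6101, -0.0236, 0.0365]
tool_rot: [0.996, 0.089, -0.003, -0.003]
contact_force: [0.4, -0.2, -1.9]
opening: 0.084
```

```bash
python3 -c "
from h import *
st();o=bot.get_obs();print(o['ft_torque'].round(3));go(.6104,-.0236,.0304,10.2)"
```

```text
lean deg x,y [-0.42  0.31] z [ 0.6101 -0.0236  0.0365] q [-0.17   0.4    1.696  0.005  1.054 -0.35 ]
[-0.011 -0.055  0.055]
t 43.92 pos [ 0.6101 -0.0236  0.0365] yaw 10.2 open 0.084 F [ 0.4 -0.2 -1.9] | travel [0.3 0.1 6.1] turn -0.0 travel after turn [0.3 0.1 6.1]
```

>>> drive_tool --motion '[{"fingers":-1,"travel":[0,0,-15],"turn":0},{"fingers":-1,"travel":[0,0,-20],"turn":0},{"fingers":-1,"travel":[0,0,0],"turn":0},{"fingers":-1,"travel":[0,0,-25],"turn":0},{"fingers":-1,"travel":[0,0,-20],"turn":0},{"fingers":-1,"travel":[0,0,0],"turn":0},{"fingers":-1,"travel":[0,0,0],"turn":0}]'

```text
t: 44.8
tcp_pos: [0.6107, -0.024, 0.121]
tool_rot: [0.996, 0.089, -0.003, -0.003]
contact_force: [-0.0, -0.7, -1.9]
opening: 0.089
```

```bash
python3 -c "
from h import *
st();go(.5486,.2773,.12,-8);snap('8');crop('scene','8',120,320,120,240,4,1.2)"
```

```text
lean deg x,y [-0.37  0.3 ] z [ 0.6107 -0.024   0.121 ] q [-0.171  0.292  1.656  0.004  1.201 -0.35 ]
t 44.8 pos [ 0.6107 -0.024   0.121 ] yaw 10.2 open 0.089 F [-0.  -0.7 -1.9] | travel [  -7.8 -307.6    2.9] turn 18.2 travel after turn [-103.4 -289.8    2.9]
```

View pics/scene8c.png

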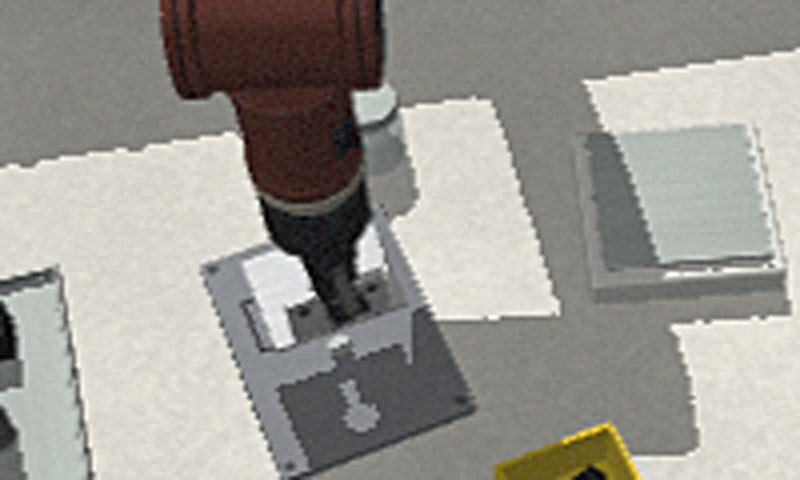

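The bracket is off the stud, which is visible at crop (340,342). Next is the move to the scale.

>>> drive_tool --motion '[{"fingers":-1,"travel":[-1,-20,-1],"turn":0},{"fingers":-1,"travel":[-1,-32,-1],"turn":0},{"fingers":-1,"travel":[-1,-32,-1],"turn":0},{"fingers":-1,"travel":[-1,-32,-1],"turn":0},{"fingers":-1,"travel":[-1,-32,-1],"turn":0},{"fingers":-1,"travel":[-1,-32,-1],"turn":0},{"fingers":-1,"travel":[-1,-32,-1],"turn":0},{"fingers":-1,"travel":[-1,-32,-1],"turn":0},{"fingers":-1,"travel":[0,-30,0],"turn":0},{"fingers":-1,"travel":[0,-18,0],"turn":0},{"fingers":-1,"travel":[0,-6,0],"turn":0},{"fingers":-1,"travel":[0,0,0],"turn":0}]'

```text
t: 46.4
tcp_pos: [0.5372, 0.2861, 0.1236]
tool_rot: [0.996, 0.09, -0.011, -0.004]
contact_force: [0.3, -1.2, -1.1]
opening: 0.086
```

```bash
python3 -c "
from h import *
st();go(.5486,.2773,.12,-8)"
```

```text
lean deg x,y [-1.27  0.36] z [0.5372 0.2861 0.1236] q [0.352 0.291 1.652 0.014 1.217 0.166]
t 46.4 pos [0.5372 0.2861 0.1236] yaw 10.39 open 0.086 F [ 0.3 -1.2 -1.1] | travel [ 9.7 10.7  3.2] turn 18.4 travel after turn [12.6  7.1  3.2]
```

>>> drive_tool --motion '[{"fingers":-1,"travel":[0,0,0],"turn":5},{"fingers":-1,"travel":[0,0,0],"turn":6},{"fingers":-1,"travel":[0,0,0],"turn":5},{"fingers":-1,"travel":[0,0,0],"turn":2},{"fingers":-1,"travel":[0,0,0],"turn":0},{"fingers":-1,"travel":[0,0,0],"turn":0}]'

```text
t: 47.15
tcp_pos: [0.539, 0.2796, 0.1229]
tool_rot: [0.997, -0.075, -0.012, -0.001]
contact_force: [-1.2, 0.9, -0.2]
opening: 0.086
```

```bash
python3 -c "
from h import *
st();go(.5486,.2773,.064,-8)"
```

```text
lean deg x,y [-1.32  0.21] z [0.539  0.2796 0.1229] q [0.342 0.29  1.655 0.012 1.217 0.488]
t 47.15 pos [0.539  0.2796 0.1229] yaw -8.56 open 0.086 F [-1.2  0.9 -0.2] | travel [11.2  0.9 58.6] turn -0.6 travel after turn [11.2  1.  58.6]
```

>>> drive_tool --motion '[{"fingers":-1,"travel":[7,1,25],"turn":-0.5},{"fingers":-1,"travel":[0,0,0],"turn":0},{"fingers":-1,"travel":[1,0,20],"turn":0},{"fingers":-1,"travel":[0,0,0],"turn":0},{"fingers":-1,"travel":[0,0,0],"turn":0}]'

```text
t: 47.78
tcp_pos: [0.5469, 0.2773, 0.078]
tool_rot: [0.997, -0.07, -0.011, -0.001]
contact_force: [-0.0, -0.1, -2.0]
opening: 0.09
```

```bash
python3 -c "
from h import *
st();go(.5486,.2773,.064,-8);snap('9');crop('scene','9',240,340,120,220,6,1.2);crop('top','9',130,250,160,280,5,1.2)"
```

```text
lean deg x,y [-1.2   0.25] z [0.5469 0.2773 0.078 ] q [0.335 0.355 1.665 0.012 1.14  0.47 ]
t 47.77 pos [0.5469 0.2773 0.078 ] yaw -8.02 open 0.09 F [-0.  -0.1 -2. ] | travel [ 2.  -0.2 13.9] turn -0.0 travel after turn [ 2.  -0.2 13.9]
```

View pics/scene9c.png

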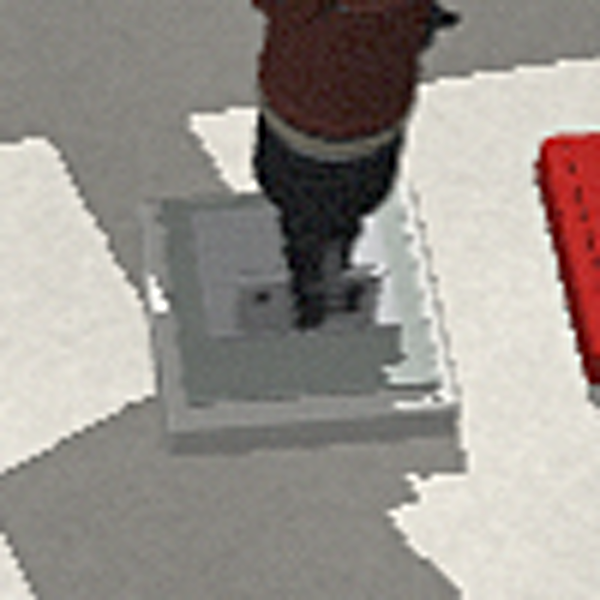

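View pics/top9c.png

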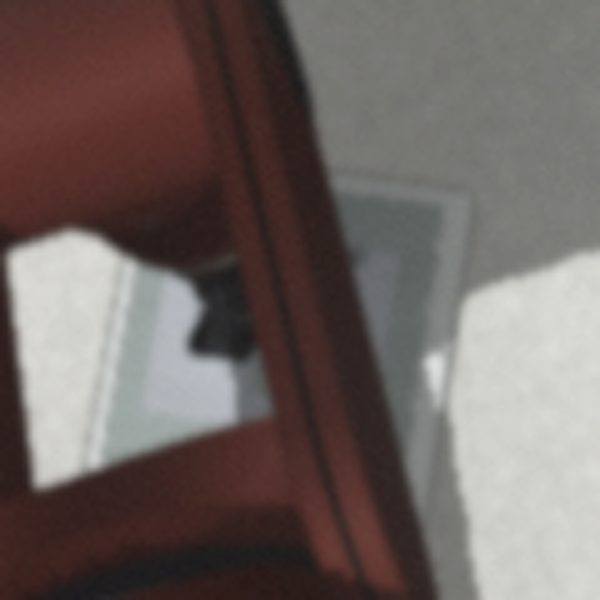

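>>> drive_tool --motion '[{"fingers":-1,"travel":[1.5,0,8],"turn":0},{"fingers":-1,"travel":[0,0,0],"turn":0},{"fingers":-1,"travel":[0,0,3.5],"turn":0},{"fingers":-1,"travel":[0,0,0],"turn":0}]'

```text
t: 48.38
tcp_pos: [0.5483, 0.2773, 0.0663]
tool_rot: [0.998, -0.07, -0.01, -0.002]
contact_force: [-0.2, -0.0, -1.2]
opening: 0.088
```

```bash
python3 -c "
from h import *
st();go(.5486,.2773,.0635,-8);print(bot.get_obs()['ft_torque'])"
```

```text
lean deg x,y [-1.17  0.26] z [0.5483 0.2773 0.0663] q [0.334 0.373 1.667 0.012 1.12  0.468]
t 48.38 pos [0.5483 0.2773 0.0663] yaw -8.01 open 0.088 F [-0.2 -0.  -1.2] | travel [ 0.4 -0.   2.8] turn -0.0 travel after turn [ 0.4 -0.   2.8]
[-0.06336794 -0.04244387  0.00316263]
```

>>> drive_tool --motion '[{"fingers":-1,"travel":[0,0,2.5],"turn":0},{"fingers":-1,"travel":[0,0,0],"turn":0},{"fingers":-1,"travel":[0,0,1.5],"turn":0},{"fingers":-1,"travel":[0,0,0],"turn":0}]'

```text
t: 48.88
tcp_pos: [0.5491, 0.2775, 0.0638]
tool_rot: [0.998, -0.07, -0.01, -0.002]
contact_force: [-0.3, 0.9, -1.0]
opening: 0.083
```

```bash
python3 -c "
from h import *
st();go(.5486,.2773,.0635,-8);print(bot.get_obs()['ft_torque'])"
```

```text
lean deg x,y [-1.07  0.29] z [0.5491 0.2775 0.0638] q [0.334 0.377 1.667 0.012 1.114 0.468]
t 48.88 pos [0.5491 0.2775 0.0638] yaw -8.01 open 0.083 F [-0.3  0.9 -1. ] | travel [-0.4  0.3  0.3] turn -0.0 travel after turn [-0.4  0.3  0.3]
[ 0.00339344 -0.06435435 -0.00118873]
```

>>> drive_tool --motion '[{"fingers":-0.6,"travel":[0,0,0],"turn":0},{"fingers":-0.2,"travel":[0,0,0],"turn":0},{"fingers":0.2,"travel":[0,0,0],"turn":0},{"fingers":0.2,"travel":[0,0,0],"turn":0},{"fingers":0.2,"travel":[0,0,-20],"turn":0},{"fingers":0.2,"travel":[0,0,-40],"turn":0},{"fingers":0.2,"travel":[0,0,-40],"turn":0},{"fingers":1,"travel":[0,0,-20],"turn":0},{"fingers":1,"travel":[0,0,0],"turn":0},{"fingers":1,"travel":[0,0,0],"turn":0}]'

```text
t: 50.12
tcp_pos: [0.5523, 0.2773, 0.1934]
tool_rot: [0.998, -0.07, -0.007, -0.003]
contact_force: [0.0, 0.1, -0.9]
opening: 1.002
```

```bash
python3 -c "
from h import *
st();go(.5483,-.32,.15,-2)"
```

```text
lean deg x,y [-0.82  0.38] z [0.5523 0.2773 0.1934] q [0.332 0.24  1.576 0.011 1.337 0.469]
t 50.12 pos [0.5523 0.2773 0.1934] yaw -8.0 open 1.002 F [ 0.   0.1 -0.9] | travel [ 79.8 592.2  39.5] turn -6.0 travel after turn [ 17.4 597.3  39.5]
```

>>> drive_tool --motion '[{"fingers":1,"travel":[3,30,0],"turn":0},{"fingers":1,"travel":[3,54,-1],"turn":0},{"fingers":1,"travel":[3,54,-1],"turn":0},{"fingers":1,"travel":[3,54,-1],"turn":0},{"fingers":1,"travel":[3,54,-1],"turn":0},{"fingers":1,"travel":[3,54,-1],"turn":0},{"fingers":1,"travel":[3,54,-1],"turn":0},{"fingers":1,"travel":[3,54,-1],"turn":0},{"fingers":1,"travel":[3,54,-1],"turn":0},{"fingers":1,"travel":[3,54,0],"turn":0},{"fingers":1,"travel":[0,40,0],"turn":0},{"fingers":1,"travel":[0,0,0],"turn":0}]'

```text
t: 51.62
tcp_pos: [0.495, -0.2921, 0.1824]
tool_rot: [0.997, -0.068, -0.019, -0.005]
contact_force: [0.6, 0.7, -0.2]
opening: 0.996
```

```bash
python3 -c "
from h import *
st();go(.498,-.3205,.13,-2);snap('10');crop('scene','10',240,340,120,220,6,1.2);crop('top','10',130,250,160,280,5,1.2)"
```

```text
lean deg x,y [-2.09  0.74] z [ 0.495  -0.2921  0.1824] q [-0.663  0.171  1.678 -0.013  1.33  -0.523]
t 51.62 pos [ 0.495  -0.2921  0.1824] yaw -7.85 open 0.996 F [ 0.6  0.7 -0.2] | travel [ 8.8 28.1 51.9] turn -5.8 travel after turn [ 5.9 28.9 51.9]
```

View pics/top10c.png

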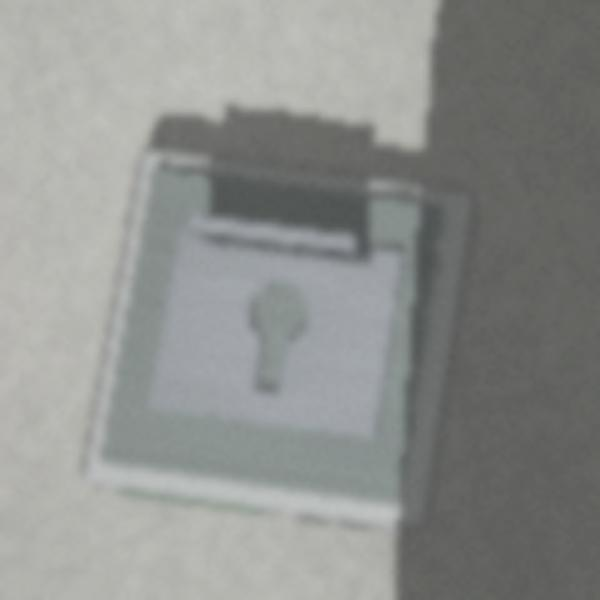

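View pics/top10.png

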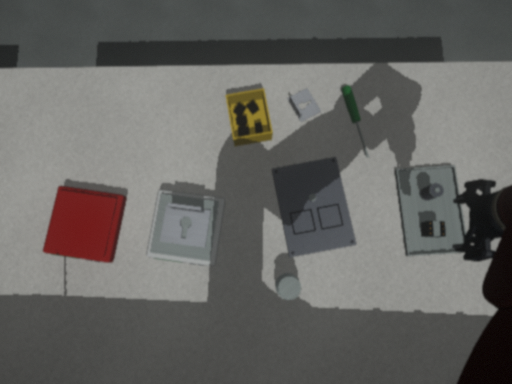

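```bash
python3 -c "
from h import *
np.set_printoptions(precision=4,suppress=True)
T=lambda c:np.array(c)/5+[129.6,159.6]
p=ray('top',T([[148,410],[377,438],[403,255],[182,225]]),.05);print(p,p.mean(0))
print('wide',ray('top',T([[278,313]]),.05), 'expected center = wide - 8mm')
p=ray('top',T([[152,165],[97,478]]),.045);print(p)
p=ray('top',np.array([[430,190],[433,228]]),.05);print('tray objs',p)
"
```

```text
[[0.4697 0.3436 0.05  ]
 [0.4557 0.2334 0.05  ]
 [0.5434 0.2221 0.05  ]
 [0.559  0.3302 0.05  ]] [0.507  0.2823 0.05  ]
wide [[0.5157 0.2822 0.05  ]] expected center = wide - 8mm
[[0.5897 0.3473 0.045 ]
 [0.4378 0.3683 0.045 ]]
tray objs [[ 0.5891 -0.3119  0.05  ]
 [ 0.4971 -0.3108  0.05  ]]
```

The bracket lies flat with its centre at (0.507, 0.282), against the pan's (0.508, 0.283). Next I'll locate the transformer and can in the tray.

```bash
python3 -c "
from h import *
crop('top','10',395,470,160,260,7,2)"
```

```text
(no output)
```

View pics/top10c.png

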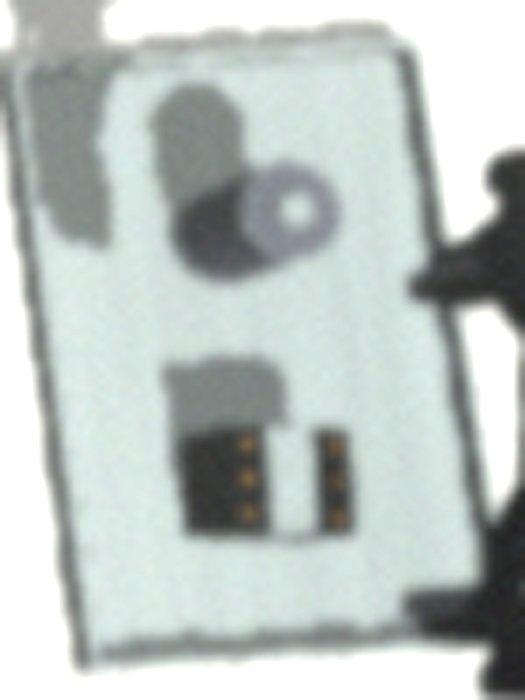

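```bash
python3 -c "
from h import *
np.set_printoptions(precision=4,suppress=True)
T=lambda c:np.array(c)/7+[394.57,159.57]
p=ray('top',T([[270,425],[313,425],[317,533],[275,533]]),.044);print(p,p.mean(0))
for a,b in((0,3),(1,2)):
  d=p[a]-p[b];print(np.degrees(np.arctan2(d[1],d[0])))
print('can',ray('top',T([[292,212]]),.062),ray('top',T([[300,210]]),.065))
go(.498,-.3205,.1,-1)
"
```

```text
[[ 0.5161 -0.3156  0.044 ]
 [ 0.516  -0.3303  0.044 ]
 [ 0.479  -0.3282  0.044 ]
 [ 0.4791 -0.314   0.044 ]] [ 0.4976 -0.322   0.044 ]
-2.5277153426568337
-3.213440782981856
can [[ 0.5873 -0.3213  0.062 ]] [[ 0.5875 -0.3226  0.065 ]]
t 51.73 pos [ 0.4956 -0.2895  0.1825] yaw -7.7 open 0.999 F [-0.2 -0.5 -0.1] | travel [ 9.7 31.1 81.9] turn -6.7 travel after turn [ 6.  32.  81.9]
```

>>> drive_tool --motion '[{"fingers":1,"travel":[5,31,20],"turn":-5.4},{"fingers":1,"travel":[0,0,0],"turn":0},{"fingers":1,"travel":[0,0,40],"turn":0},{"fingers":1,"travel":[0,0,40],"turn":0},{"fingers":1,"travel":[0,0,-40],"turn":0},{"fingers":1,"travel":[0,0,40],"turn":0},{"fingers":1,"travel":[0,0,0],"turn":0},{"fingers":1,"travel":[0,0,0],"turn":0}]'

```text
t: 52.72
tcp_pos: [0.4971, -0.3069, 0.0813]
tool_rot: [1.0, -0.015, -0.018, -0.009]
contact_force: [-0.0, -1.6, 0.3]
opening: 0.997
```

```bash
python3 -c "
from h import *
st();go(.4978,-.321,.012,-2.3)
"
```

```text
lean deg x,y [-2.05  1.02] z [ 0.4971 -0.3069  0.0813] q [-0.683  0.306  1.722 -0.01   1.153 -0.649]
t 52.73 pos [ 0.4971 -0.3069  0.0813] yaw -1.71 open 0.997 F [-0.  -1.6  0.3] | travel [ 3.6 15.2 69. ] turn 0.6 travel after turn [ 3.8 15.2 69. ]
```

>>> drive_tool --motion '[{"fingers":1,"travel":[2,14,20],"turn":0.6},{"fingers":1,"travel":[0,0,0],"turn":0},{"fingers":1,"travel":[1,1,25],"turn":0},{"fingers":1,"travel":[0,0,0],"turn":0},{"fingers":1,"travel":[0,0,15],"turn":0},{"fingers":1,"travel":[0,0,0],"turn":0}]'

```text
t: 53.48
tcp_pos: [0.503, -0.322, 0.0295]
tool_rot: [1.0, -0.02, -0.013, -0.005]
contact_force: [-0.2, -0.5, -0.2]
opening: 1.001
```

```bash
python3 -c "
from h import *
st();go(.4978,-.321,.013,-2.3)
"
```

```text
lean deg x,y [-1.52  0.65] z [ 0.503  -0.322   0.0295] q [-0.697  0.398  1.715 -0.009  1.057 -0.653]
t 53.48 pos [ 0.503  -0.322   0.0295] yaw -2.25 open 1.001 F [-0.2 -0.5 -0.2] | travel [-4.8 -0.6 16.7] turn 0.1 travel after turn [-4.8 -0.6 16.7]
```

>>> drive_tool --motion '[{"fingers":1,"travel":[-5,-1,14],"turn":0},{"fingers":1,"travel":[0,0,0],"turn":0},{"fingers":1,"travel":[0,0,0],"turn":0}]'

```text
t: 53.85
tcp_pos: [0.4978, -0.3209, 0.0157]
tool_rot: [1.0, -0.02, -0.013, -0.005]
contact_force: [0.5, -0.1, 0.2]
opening: 0.997
```

```bash
python3 -c "
from h import *
st();go(.4978,-.321,.013,-2.3)
"
```

```text
lean deg x,y [-1.46  0.6 ] z [ 0.4978 -0.3209  0.0157] q [-0.701  0.408  1.733 -0.01   1.028 -0.656]
t 53.85 pos [ 0.4978 -0.3209  0.0157] yaw -2.25 open 0.997 F [ 0.5 -0.1  0.2] | travel [0.1 0.1 2.7] turn 0.0 travel after turn [0.1 0.1 2.7]
```

>>> drive_tool --motion '[{"fingers":-0.5,"travel":[0,0,1],"turn":0},{"fingers":-0.5,"travel":[0,0,0],"turn":0},{"fingers":-0.5,"travel":[0,0,0],"turn":0},{"fingers":-1,"travel":[0,0,0],"turn":0},{"fingers":-1,"travel":[0,0,0],"turn":0},{"fingers":-1,"travel":[0,0,0],"turn":0},{"fingers":-1,"travel":[0,0,0],"turn":0}]' --newtons 40

```text
t: 54.72
tcp_pos: [0.4983, -0.3213, 0.0154]
tool_rot: [1.0, -0.02, -0.012, -0.005]
contact_force: [-0.5, -0.3, 0.7]
opening: 0.415
```

```bash
python3 -c "
from h import *
st();go(.4978,-.321,.013,-2.3)
"
```

```text
lean deg x,y [-1.4   0.56] z [ 0.4983 -0.3213  0.0154] q [-0.701  0.409  1.732 -0.01   1.026 -0.656]
t 54.73 pos [ 0.4983 -0.3213  0.0154] yaw -2.25 open 0.415 F [-0.5 -0.3  0.7] | travel [-0.4 -0.3  2.5] turn 0.0 travel after turn [-0.4 -0.3  2.5]
```

>>> drive_tool --motion '[{"fingers":-1,"travel":[0,0,-20],"turn":0},{"fingers":-1,"travel":[0,0,-25],"turn":0},{"fingers":-1,"travel":[0,0,0],"turn":0},{"fingers":-1,"travel":[0,0,-30],"turn":0},{"fingers":-1,"travel":[0,0,-25],"turn":0},{"fingers":-1,"travel":[0,0,0],"turn":0},{"fingers":-1,"travel":[0,0,0],"turn":0}]'

```text
t: 55.6
tcp_pos: [0.4992, -0.321, 0.117]
tool_rot: [1.0, -0.02, -0.014, -0.006]
contact_force: [-0.2, -0.2, -2.1]
opening: 0.416
```

```bash
python3 -c "
from h import *
st();go(.5187,-.003,.12,-2.5)
"
```

```text
lean deg x,y [-1.57  0.7 ] z [ 0.4992 -0.321   0.117 ] q [-0.7    0.275  1.686 -0.009  1.21  -0.657]
t 55.6 pos [ 0.4992 -0.321   0.117 ] yaw -2.25 open 0.416 F [-0.2 -0.2 -2.1] | travel [ 6.900e+00 -3.186e+02  3.000e-01] turn 0.2 travel after turn [ 5.500e+00 -3.186e+02  3.000e-01]
```

>>> drive_tool --motion '[{"fingers":-1,"travel":[1,-20,-1],"turn":0},{"fingers":-1,"travel":[1,-35,-2],"turn":0},{"fingers":-1,"travel":[1,-40,-2],"turn":0},{"fingers":-1,"travel":[1,-40,-2],"turn":0},{"fingers":-1,"travel":[1,-40,-2],"turn":0},{"fingers":-1,"travel":[1,-40,-2],"turn":0},{"fingers":-1,"travel":[1,-40,-2],"turn":0},{"fingers":-1,"travel":[1,-30,-1],"turn":0},{"fingers":-1,"travel":[0,-20,0],"turn":0},{"fingers":-1,"travel":[0,-8,0],"turn":0},{"fingers":-1,"travel":[0,0,0],"turn":0}]'

```text
t: 56.98
tcp_pos: [0.5096, 0.0134, 0.1223]
tool_rot: [0.999, -0.018, -0.024, -0.011]
contact_force: [-0.5, -0.2, -1.9]
opening: 0.416
```

```bash
python3 -c "
from h import *
st();go(.5187,-.003,.0234,-2.5)
"
```

```text
lean deg x,y [-2.78  1.36] z [0.5096 0.0134 0.1223] q [-0.14   0.092  1.886  0.018  1.214 -0.109]
t 56.98 pos [0.5096 0.0134 0.1223] yaw -2.07 open 0.416 F [-0.5 -0.2 -1.9] | travel [14.5 18.2 97.9] turn 0.4 travel after turn [14.7 18.1 97.9]
```

>>> drive_tool --motion '[{"fingers":-1,"travel":[4,16,10],"turn":0.3},{"fingers":-1,"travel":[0,0,0],"turn":0},{"fingers":-1,"travel":[1,0,30],"turn":0},{"fingers":-1,"travel":[1,0,25],"turn":0},{"fingers":-1,"travel":[0,0,0],"turn":0},{"fingers":-1,"travel":[0,0,0],"turn":0}]'

```text
t: 57.72
tcp_pos: [0.5127, -0.0071, 0.055]
tool_rot: [0.999, -0.025, -0.024, -0.011]
contact_force: [-0.3, -0.7, -2.1]
opening: 0.414
```

```bash
python3 -c "
from h import *
st();go(.5187,-.003,.0234,-2.5)
"
```

```text
lean deg x,y [-2.74  1.33] z [ 0.5127 -0.0071  0.055 ] q [-0.177  0.196  1.915  0.016  1.082 -0.136]
t 57.73 pos [ 0.5127 -0.0071  0.055 ] yaw -2.8 open 0.414 F [-0.3 -0.7 -2.1] | travel [ 7.4 -3.8 31.4] turn -0.3 travel after turn [ 7.4 -3.7 31.4]
```

>>> drive_tool --motion '[{"fingers":-1,"travel":[0,0,-50],"turn":0},{"fingers":-1,"travel":[0,0,-50],"turn":0},{"fingers":-1,"travel":[0,0,50],"turn":0},{"fingers":-1,"travel":[0,0,40],"turn":0},{"fingers":-1,"travel":[0,0,-50],"turn":0},{"fingers":-1,"travel":[0,0,-50],"turn":0},{"fingers":-1,"travel":[0,0,50],"turn":0},{"fingers":-1,"travel":[0,0,40],"turn":0},{"fingers":-1,"travel":[0,0,0],"turn":0},{"fingers":-1,"travel":[0,0,0],"turn":0}]'

```text
t: 58.98
tcp_pos: [0.5237, -0.0112, 0.092]
tool_rot: [1.0, -0.026, -0.013, -0.009]
contact_force: [0.4, 0.3, -1.2]
opening: 0.417
```

```bash
python3 -c "
from h import *
st();go(.5187,-.003,.0234,-2.5)
"
```

```text
lean deg x,y [-1.49  1.11] z [ 0.5237 -0.0112  0.092 ] q [-0.181  0.148  1.888  0.016  1.135 -0.136]
t 58.98 pos [ 0.5237 -0.0112  0.092 ] yaw -2.98 open 0.417 F [ 0.4  0.3 -1.2] | travel [-3.5 -6.7 68.8] turn -0.5 travel after turn [-3.5 -6.7 68.8]
```

>>> drive_tool --motion '[{"fingers":-1,"travel":[-3,-7,20],"turn":-0.5},{"fingers":-1,"travel":[0,0,0],"turn":0},{"fingers":-1,"travel":[-1,0,22],"turn":0},{"fingers":-1,"travel":[0,0,0],"turn":0},{"fingers":-1,"travel":[0,0,14],"turn":0},{"fingers":-1,"travel":[0,0,0],"turn":0},{"fingers":-1,"travel":[0,0,0],"turn":0}]'

```text
t: 59.85
tcp_pos: [0.528, -0.0052, 0.0473]
tool_rot: [1.0, -0.022, -0.004, -0.008]
contact_force: [-0.1, -0.2, -1.1]
opening: 0.418
```

```bash
python3 -c "
from h import *
st();go(.5187,-.003,.0234,-2.5)
"
```

```text
lean deg x,y [-0.47  0.92] z [ 0.528  -0.0052  0.0473] q [-0.168  0.212  1.912  0.017  1.028 -0.133]
t 59.85 pos [ 0.528  -0.0052  0.0473] yaw -2.51 open 0.418 F [-0.1 -0.2 -1.1] | travel [-9.1 -1.4 24. ] turn -0.0 travel after turn [-9.1 -1.4 24. ]
```

>>> drive_tool --motion '[{"fingers":-1,"travel":[-10,-1.5,6],"turn":0},{"fingers":-1,"travel":[0,0,0],"turn":0},{"fingers":-1,"travel":[0,0,8],"turn":0},{"fingers":-1,"travel":[0,0,0],"turn":0},{"fingers":-1,"travel":[0,0,0],"turn":0}]'

```text
t: 60.48
tcp_pos: [0.5172, -0.0028, 0.0328]
tool_rot: [1.0, -0.022, -0.004, -0.008]
contact_force: [0.2, -0.2, -1.4]
opening: 0.416
```

```bash
python3 -c "
from h import *
st();go(.5187,-.003,.0234,-2.5)
"
```

```text
lean deg x,y [-0.46  0.91] z [ 0.5172 -0.0028  0.0328] q [-0.167  0.213  1.945  0.017  0.995 -0.133]
t 60.48 pos [ 0.5172 -0.0028  0.0328] yaw -2.5 open 0.416 F [ 0.2 -0.2 -1.4] | travel [1.6 0.3 9.3] turn 0.0 travel after turn [1.6 0.3 9.3]
```

>>> drive_tool --motion '[{"fingers":-1,"travel":[1.5,0.5,6],"turn":0},{"fingers":-1,"travel":[0,0,0],"turn":0},{"fingers":-1,"travel":[0,0,2.5],"turn":0},{"fingers":-1,"travel":[0,0,0],"turn":0}]'

```text
t: 60.98
tcp_pos: [0.5189, -0.0034, 0.0237]
tool_rot: [1.0, -0.022, -0.004, -0.008]
contact_force: [0.1, -0.4, -1.8]
opening: 0.413
```

```bash
python3 -c "
from h import *
st();go(.5187,-.003,.0234,-2.5)
"
```

```text
lean deg x,y [-0.45  0.91] z [ 0.5189 -0.0034  0.0237] q [-0.168  0.232  1.943  0.017  0.977 -0.134]
t 60.98 pos [ 0.5189 -0.0034  0.0237] yaw -2.5 open 0.413 F [ 0.1 -0.4 -1.8] | travel [-0.2 -0.3  0.3] turn -0.0 travel after turn [-0.2 -0.3  0.3]
```

>>> drive_tool --motion '[{"fingers":-1,"travel":[0,0,1.5],"turn":0},{"fingers":-1,"travel":[0,0,0],"turn":0}]'

```text
t: 61.22
tcp_pos: [0.5196, -0.0033, 0.0236]
tool_rot: [1.0, -0.022, -0.004, -0.008]
contact_force: [-0.6, 0.6, -1.6]
opening: 0.413
```

```bash
python3 -c "
from h import *
st();go(.5187,-.003,.0234,-2.5)
"
```

```text
lean deg x,y [-0.41  0.91] z [ 0.5196 -0.0033  0.0236] q [-0.168  0.233  1.942  0.017  0.977 -0.134]
t 61.23 pos [ 0.5196 -0.0033  0.0236] yaw -2.5 open 0.413 F [-0.6  0.6 -1.6] | travel [-0.9 -0.3  0.2] turn -0.0 travel after turn [-0.9 -0.3  0.2]
```

>>> drive_tool --motion '[{"fingers":0.0,"travel":[0,0,0],"turn":0},{"fingers":0.5,"travel":[0,0,0],"turn":0},{"fingers":1,"travel":[0,0,0],"turn":0},{"fingers":1,"travel":[0,0,0],"turn":0},{"fingers":1,"travel":[0,0,-25],"turn":0},{"fingers":1,"travel":[0,0,-40],"turn":0},{"fingers":1,"travel":[0,0,-40],"turn":0},{"fingers":1,"travel":[0,0,0],"turn":0},{"fingers":1,"travel":[0,0,0],"turn":0}]'

```text
t: 62.35
tcp_pos: [0.5195, -0.005, 0.1302]
tool_rot: [1.0, -0.022, -0.005, -0.008]
contact_force: [-0.3, -0.1, 0.3]
opening: 0.997
```

```bash
python3 -c "
from h import *
st();go(.5875,-.3205,.13,-2.5)
"
```

```text
lean deg x,y [-0.51  0.92] z [ 0.5195 -0.005   0.1302] q [-0.171  0.074  1.889  0.015  1.191 -0.133]
t 62.35 pos [ 0.5195 -0.005   0.1302] yaw -2.51 open 0.997 F [-0.3 -0.1  0.3] | travel [ 81.7 312.2  -5.5] turn -0.0 travel after turn [ 81.7 312.2  -5.5]
```

>>> drive_tool --motion '[{"fingers":1,"travel":[10,30,-2],"turn":0},{"fingers":1,"travel":[10,40,-2],"turn":0},{"fingers":1,"travel":[10,42,-2],"turn":0},{"fingers":1,"travel":[10,42,-2],"turn":0},{"fingers":1,"travel":[10,42,-2],"turn":0},{"fingers":1,"travel":[10,42,-2],"turn":0},{"fingers":1,"travel":[10,40,0],"turn":0},{"fingers":1,"travel":[8,25,0],"turn":0},{"fingers":1,"travel":[2,8,0],"turn":0},{"fingers":1,"travel":[0,0,0],"turn":0},{"fingers":1,"travel":[0,0,0],"turn":0}]'

```text
t: 63.72
tcp_pos: [0.5788, -0.322, 0.1151]
tool_rot: [1.0, -0.021, -0.017, -0.015]
contact_force: [-0.2, 0.1, 0.4]
opening: 1.001
```

```bash
python3 -c "
from h import *
st();go(.5875,-.3205,.023,-2.5);snap('11');crop('top','11',265,365,150,262,5,2)
crop('scene','11',60,260,120,260,4,1.5)"
```

```text
lean deg x,y [-1.91  1.78] z [ 0.5788 -0.322   0.1151] q [-0.629  0.439  1.477  0.006  1.27  -0.59 ]
t 63.73 pos [ 0.5788 -0.322   0.1151] yaw -2.33 open 1.001 F [-0.2  0.1  0.4] | travel [11.8  0.9 91.7] turn 0.2 travel after turn [11.8  0.8 91.7]
```

View pics/top11c.png

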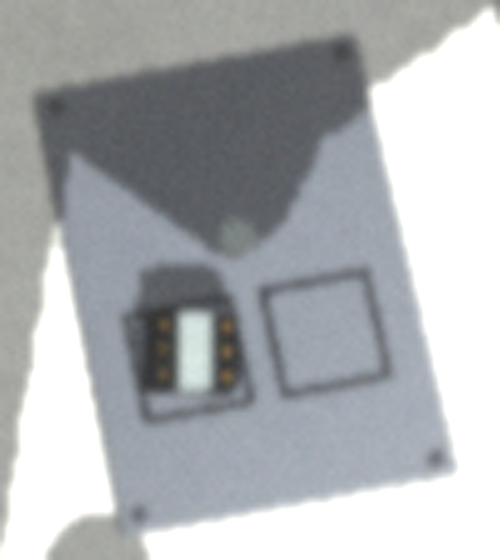

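View pics/scene11c.png

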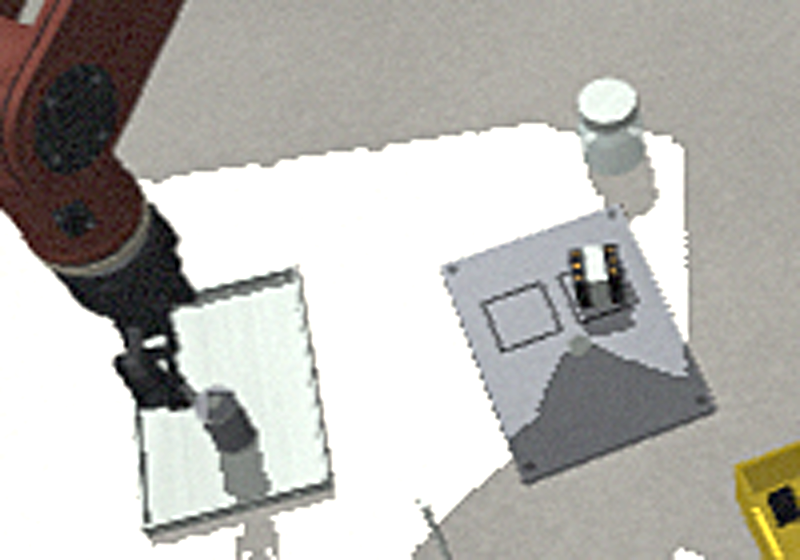

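The transformer is back upright in its square (top crop 190,350). I'll pick up the can next.

>>> drive_tool --motion '[{"fingers":1,"travel":[7,1,20],"turn":0},{"fingers":1,"travel":[0,0,0],"turn":0},{"fingers":1,"travel":[1,0,30],"turn":0},{"fingers":1,"travel":[0,0,0],"turn":0},{"fingers":1,"travel":[0,0,20],"turn":0},{"fingers":1,"travel":[0,0,0],"turn":0},{"fingers":1,"travel":[0,0,0],"turn":0}]'

```text
t: 64.7
tcp_pos: [0.587, -0.3201, 0.0446]
tool_rot: [1.0, -0.019, -0.015, -0.014]
contact_force: [0.0, -0.3, -0.1]
opening: 1.0
```

```bash
python3 -c "
from h import *
st();go(.5878,-.3205,.023,-2.5)"
```

```text
lean deg x,y [-1.73  1.65] z [ 0.587  -0.3201  0.0446] q [-0.62   0.531  1.494  0.006  1.157 -0.584]
t 64.7 pos [ 0.587  -0.3201  0.0446] yaw -2.17 open 1.0 F [ 0.  -0.3 -0.1] | travel [ 1.5  1.  21.6] turn 0.3 travel after turn [ 1.5  1.  21.6]
```

>>> drive_tool --motion '[{"fingers":1,"travel":[0,1,19],"turn":0},{"fingers":1,"travel":[0,0,0],"turn":0},{"fingers":1,"travel":[0,0,0],"turn":0}]'

```text
t: 65.08
tcp_pos: [0.5868, -0.3211, 0.0253]
tool_rot: [1.0, -0.019, -0.015, -0.014]
contact_force: [0.0, -0.4, 0.5]
opening: 0.996
```

```bash
python3 -c "
from h import *
st();go(.5878,-.3205,.023,-2.5)"
```

```text
lean deg x,y [-1.66  1.59] z [ 0.5868 -0.3211  0.0253] q [-0.621  0.556  1.5    0.006  1.125 -0.586]
t 65.08 pos [ 0.5868 -0.3211  0.0253] yaw -2.18 open 0.996 F [ 0.  -0.4  0.5] | travel [ 1.  -0.6  2.2] turn 0.3 travel after turn [ 1.  -0.6  2.2]
```

>>> drive_tool --motion '[{"fingers":-0.5,"travel":[1,0,2],"turn":0},{"fingers":-0.5,"travel":[0,0,0],"turn":0},{"fingers":-0.5,"travel":[0,0,0],"turn":0},{"fingers":-1,"travel":[0,0,0],"turn":0},{"fingers":-1,"travel":[0,0,0],"turn":0},{"fingers":-1,"travel":[0,0,0],"turn":0}]'

```text
t: 65.82
tcp_pos: [0.5884, -0.3214, 0.024]
tool_rot: [1.0, -0.019, -0.014, -0.013]
contact_force: [0.8, -0.5, 0.0]
opening: 0.376
```

```bash
python3 -c "
from h import *
st();go(.5878,-.3205,.023,-2.5)"
```

```text
lean deg x,y [-1.58  1.55] z [ 0.5884 -0.3214  0.024 ] q [-0.62   0.56   1.497  0.007  1.123 -0.585]
t 65.83 pos [ 0.5884 -0.3214  0.024 ] yaw -2.18 open 0.376 F [ 0.8 -0.5  0. ] | travel [-0.6 -0.9  1. ] turn 0.3 travel after turn [-0.6 -0.9  1. ]
```

>>> drive_tool --motion '[{"fingers":-1,"travel":[0,0,-20],"turn":0},{"fingers":-1,"travel":[0,0,-25],"turn":0},{"fingers":-1,"travel":[0,0,0],"turn":0},{"fingers":-1,"travel":[0,0,-30],"turn":0},{"fingers":-1,"travel":[0,0,-25],"turn":0},{"fingers":-1,"travel":[0,0,0],"turn":0},{"fingers":-1,"travel":[0,0,0],"turn":0}]'

```text
t: 66.7
tcp_pos: [0.5897, -0.3232, 0.1255]
tool_rot: [1.0, -0.019, -0.016, -0.014]
contact_force: [-0.3, 0.1, -1.1]
opening: 0.377
```

```bash
python3 -c "
from h import *
st();go(.5313,-.0745,.13,-2.5)"
```

```text
lean deg x,y [-1.77  1.67] z [ 0.5897 -0.3232  0.1255] q [-0.621  0.449  1.444  0.006  1.291 -0.585]
t 66.7 pos [ 0.5897 -0.3232  0.1255] yaw -2.18 open 0.377 F [-0.3  0.1 -1.1] | travel [ -67.9 -246.3    4.6] turn 0.3 travel after turn [ -69.3 -245.9    4.6]
```

>>> drive_tool --motion '[{"fingers":-1,"travel":[-6,-18,-2],"turn":0},{"fingers":-1,"travel":[-9,-32,-2],"turn":0},{"fingers":-1,"travel":[-10,-36,-2],"turn":0},{"fingers":-1,"travel":[-10,-36,-2],"turn":0},{"fingers":-1,"travel":[-10,-36,-2],"turn":0},{"fingers":-1,"travel":[-10,-36,-1],"turn":0},{"fingers":-1,"travel":[-6,-25,0],"turn":0},{"fingers":-1,"travel":[-3,-12,0],"turn":0},{"fingers":-1,"travel":[0,0,0],"turn":0},{"fingers":-1,"travel":[0,0,0],"turn":0}]'

```text
t: 67.95
tcp_pos: [0.5255, -0.0815, 0.1308]
tool_rot: [0.999, -0.02, -0.026, -0.018]
contact_force: [0.4, -1.4, -0.9]
opening: 0.376
```

```bash
python3 -c "
from h import *
st();go(.5313,-.0745,.032,-2.5)"
```

```text
lean deg x,y [-2.89  2.17] z [ 0.5255 -0.0815  0.1308] q [-0.315  0.139  1.817  0.022  1.245 -0.282]
t 67.95 pos [ 0.5255 -0.0815  0.1308] yaw -2.27 open 0.376 F [ 0.4 -1.4 -0.9] | travel [10.6 -3.7 98.6] turn 0.2 travel after turn [10.6 -3.8 98.6]
```

>>> drive_tool --motion '[{"fingers":-1,"travel":[0,0,-45],"turn":0},{"fingers":-1,"travel":[0,0,-45],"turn":0},{"fingers":-1,"travel":[0,0,45],"turn":0},{"fingers":-1,"travel":[0,0,45],"turn":0},{"fingers":-1,"travel":[0,0,30],"turn":0},{"fingers":-1,"travel":[0,0,0],"turn":0},{"fingers":-1,"travel":[0,0,20],"turn":0},{"fingers":-1,"travel":[0,0,0],"turn":0},{"fingers":-1,"travel":[0,0,0],"turn":0}]'

```text
t: 69.08
tcp_pos: [0.529, -0.09, 0.0854]
tool_rot: [0.999, -0.025, -0.021, -0.016]
contact_force: [-0.3, 0.4, -1.7]
opening: 0.37
```

```bash
python3 -c "
from h import *
st();go(.5313,-.0745,.032,-2.5)"
```

```text
lean deg x,y [-2.35  1.91] z [ 0.529  -0.09    0.0854] q [-0.327  0.201  1.841  0.02   1.149 -0.285]
t 69.08 pos [ 0.529  -0.09    0.0854] yaw -2.85 open 0.37 F [-0.3  0.4 -1.7] | travel [  3.8 -14.   53.8] turn -0.3 travel after turn [  3.9 -13.9  53.8]
```

Close enough to the grip lean. Correcting the position and descending.

>>> drive_tool --motion '[{"fingers":-1,"travel":[2,-14,10],"turn":0},{"fingers":-1,"travel":[0,0,0],"turn":0},{"fingers":-1,"travel":[0,0,18],"turn":0},{"fingers":-1,"travel":[0,0,0],"turn":0},{"fingers":-1,"travel":[0,0,12],"turn":0},{"fingers":-1,"travel":[0,0,0],"turn":0},{"fingers":-1,"travel":[0,0,0],"turn":0}]'

```text
t: 69.95
tcp_pos: [0.5316, -0.0741, 0.0451]
tool_rot: [0.999, -0.025, -0.02, -0.016]
contact_force: [0.0, -0.2, -0.5]
opening: 0.377
```

```bash
python3 -c "
from h import *
st();go(.5313,-.0745,.032,-2.5)"
```

```text
lean deg x,y [-2.19  1.85] z [ 0.5316 -0.0741  0.0451] q [-0.298  0.259  1.861  0.022  1.068 -0.259]
t 69.95 pos [ 0.5316 -0.0741  0.0451] yaw -2.83 open 0.377 F [ 0.  -0.2 -0.5] | travel [ 0.2  0.8 13.1] turn -0.3 travel after turn [ 0.2  0.8 13.1]
```

>>> drive_tool --motion '[{"fingers":-1,"travel":[0,0.5,8],"turn":0},{"fingers":-1,"travel":[0,0,0],"turn":0},{"fingers":-1,"travel":[0,0,3],"turn":0},{"fingers":-1,"travel":[0,0,0],"turn":0}]'

```text
t: 70.45
tcp_pos: [0.5315, -0.0745, 0.0338]
tool_rot: [0.999, -0.025, -0.019, -0.016]
contact_force: [0.2, -0.1, -2.0]
opening: 0.38
```

```bash
python3 -c "
from h import *
st();go(.5313,-.0745,.032,-2.5)"
```

```text
lean deg x,y [-2.15  1.84] z [ 0.5315 -0.0745  0.0338] q [-0.299  0.276  1.865  0.023  1.046 -0.26 ]
t 70.45 pos [ 0.5315 -0.0745  0.0338] yaw -2.85 open 0.38 F [ 0.2 -0.1 -2. ] | travel [-0.1  0.   1.8] turn -0.4 travel after turn [-0.1  0.   1.8]
```

>>> drive_tool --motion '[{"fingers":-1,"travel":[0,0,2],"turn":0},{"fingers":-1,"travel":[0,0,0],"turn":0},{"fingers":-1,"travel":[0,0,1],"turn":0},{"fingers":-1,"travel":[0,0,0],"turn":0}]'

```text
t: 70.95
tcp_pos: [0.5321, -0.0746, 0.0322]
tool_rot: [0.999, -0.025, -0.019, -0.015]
contact_force: [0.1, -0.2, -1.4]
opening: 0.377
```

```bash
python3 -c "
from h import *
st();go(.5313,-.0745,.032,-2.5)
snap('12');crop('scene','12',160,250,140,230,6,1.3)"
```

```text
lean deg x,y [-2.08  1.81] z [ 0.5321 -0.0746  0.0322] q [-0.298  0.279  1.865  0.023  1.042 -0.26 ]
t 70.95 pos [ 0.5321 -0.0746  0.0322] yaw -2.84 open 0.377 F [ 0.1 -0.2 -1.4] | travel [-0.8 -0.   0.2] turn -0.3 travel after turn [-0.8 -0.1  0.2]
```

View pics/scene12c.png

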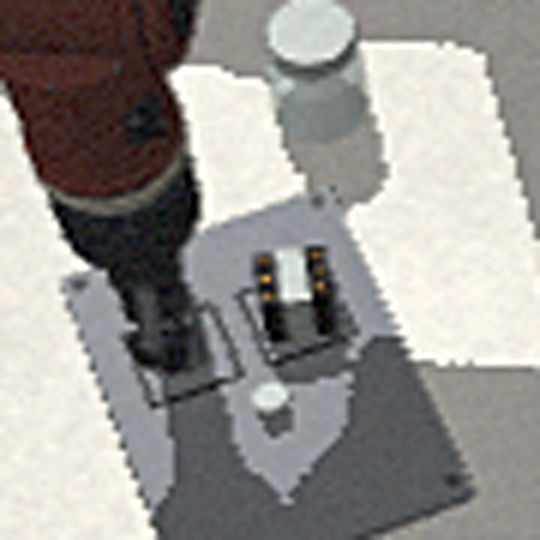

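The can is inside its square (crop 185,360). I'll make a small extra press, then release and retract.

>>> drive_tool --motion '[{"fingers":-1,"travel":[-0.5,0,1],"turn":0},{"fingers":-0.1,"travel":[0,0,0],"turn":0},{"fingers":0.4,"travel":[0,0,0],"turn":0},{"fingers":1,"travel":[0,0,0],"turn":0},{"fingers":1,"travel":[0,0,0],"turn":0},{"fingers":1,"travel":[0,0,-25],"turn":0},{"fingers":1,"travel":[0,0,-40],"turn":0},{"fingers":1,"travel":[0,0,-40],"turn":0},{"fingers":1,"travel":[0,0,-40],"turn":0},{"fingers":1,"travel":[0,0,0],"turn":0}]'

```text
t: 72.3
tcp_pos: [0.5363, -0.0791, 0.1791]
tool_rot: [0.999, -0.025, -0.02, -0.016]
contact_force: [0.5, -0.6, 0.1]
opening: 1.002
```

>>> drive_tool --motion '[{"fingers":1,"travel":[0,40,-10],"turn":0},{"fingers":1,"travel":[0,50,-5],"turn":0},{"fingers":1,"travel":[0,50,-5],"turn":0},{"fingers":1,"travel":[0,50,-5],"turn":0},{"fingers":1,"travel":[0,40,0],"turn":0},{"fingers":1,"travel":[0,0,0],"turn":0},{"fingers":1,"travel":[0,0,0],"turn":0}]'

```text
t: 73.18
tcp_pos: [0.5224, -0.3132, 0.1893]
tool_rot: [0.999, -0.024, -0.024, -0.019]
contact_force: [0.1, 0.6, -0.1]
opening: 1.002
```

```bash
python3 -c "
from h import *
st();snap('13');crop('scene','13',160,250,140,245,6,1.6);crop('top','13',265,365,150,262,5,2)"
```

```text
lean deg x,y [-2.66  2.22] z [ 0.5224 -0.3132  0.1893] q [-0.67   0.261  1.559  0.002  1.382 -0.623]
```

View pics/scene13c.png

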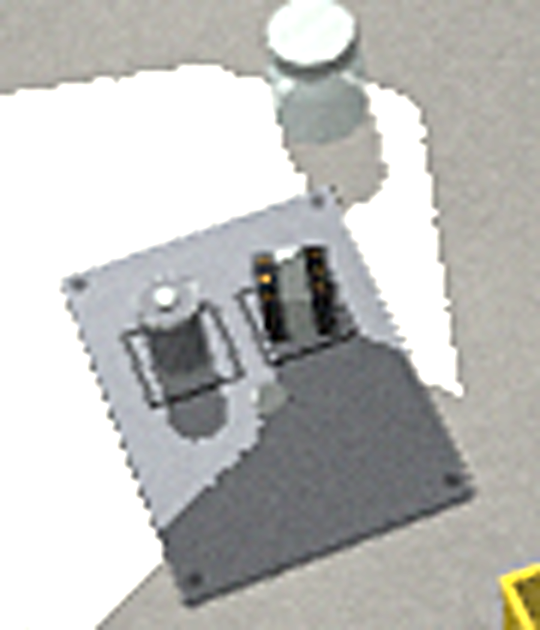

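View pics/top13c.png

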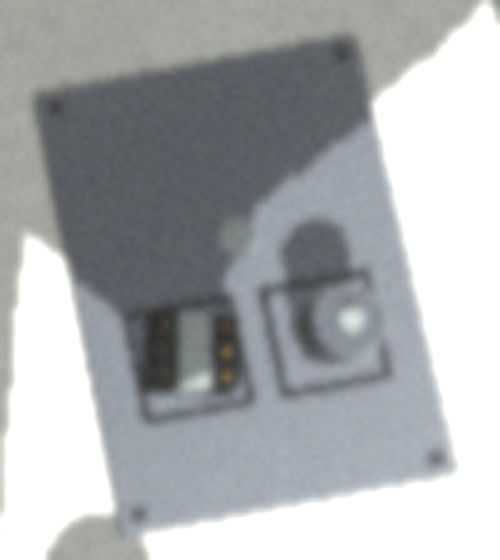

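View pics/top13.png

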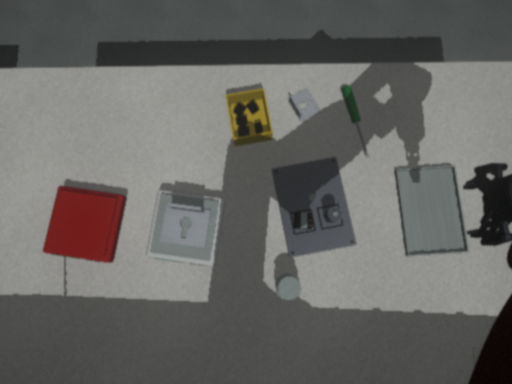

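The can's button is at top crop (352,320), against (354,324) at the start. The transformer is on its spot, the bracket is flat on the pan and the tray is empty. The bin, screwdriver and jar look unmoved. Handing in.

```bash
python3 -c "
from h import *
print(bot.sign_off())"
```

```text
the job is handed in; nothing more can be done
None
```

The job is done and handed in at about 73 s. I moved the can and the transformer to the tray, slid the bracket about 32.5 mm and lifted it off the stud. I then laid it on the scale's pan with the flange up, and stood the transformer and the can back on the board.

**Last checks:**
- **Bracket:** it lies flat, with its centre at (0.507, 0.282) against the pan centre at (0.508, 0.283). These are camera measurements, good to about 2 mm.
- **Can and transformer:** both are upright inside their marked squares. The can is within about 2 mm of its starting position by the top picture. I placed the transformer at the pose I picked it from and checked it only by eye in the pictures.
- **Other objects:** the bin, screwdriver and jar look unmoved.
- **Force:** the wrist readings I took after each move never exceeded about 3 N. I did not record the peaks during moves.

**What went wrong on the way:** the tool kept drifting 1 to 4° off vertical during moves. I brought it back with quick up-and-down moves before gripping the bracket and before setting the transformer and can back down. It was still about 2° off when I let go of the can.

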